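# Scribe the template's outline on the bonsai display slab

### The arm

A 7-joint arm with a two-finger parallel gripper is mounted at the origin on the work surface. World frame = base frame: x ahead of the robot, y to its left, z up, the work surface at z = 0. Lengths are in m, angles in rad, forces in N, time in s.
With the tool pointing down it reaches from about 0.425 to 0.875 m from the base axis. Payload 4.7 kg.
Tool frame: the origin (TCP) lies between the finger pads; the fingertips stand 14 mm ahead of it and the grasp point (between the pads) lies 5 mm behind it; z points along the fingers, y is the direction in which the jaws open and shut (so a half turn about z gives the same grasp; the last joint's range is limited). The gripper opens to 87 mm and grips with 3 to 60 N. Pads are 19 mm wide; open, the fingers measure 117 mm over their backs; the gripper's body (75 mm by 190 mm) begins 51 mm behind the grasp point.
Start: joints at [1.281, 0.321, -0.07, 1.45, 0.023, 1.371, -0.057], TCP at [0.194, -0.62, 0.237] pointing down, gripper open.
Joint ranges: [-2.86, 2.86], [-0.3, 2.09], [-1.38, 1.24], [0.06, 2.45], [-1.56, 4.7], [0.09, 2.05], [-2.69, 2.69]. Speed limits (rad/s): [2.57, 2.57, 3.14, 3.14, 3.14, 3.14, 3.14].

### API

Orientations are given as a rotation vector (axis times angle).
In Python, from cell import env gives the robot as it stands.
- The arm moves only by the shell command python3 -m jog 'ROWS' [OPENING]. ROWS is JSON, a list that holds one entry, the list of rows, each a list of 6 numbers: the shift along the tool's x, y, z in mm, then the turn, a rotation vector about the tool's x, y, z in degrees. In form: [[[x, y, z, rx, ry, rz], ...]]. A call has 1 to 5 rows; each row is the pose to reach, as a shift and turn from the pose measured when the call began, along the tool's axes at that moment; what a row does not reach only later rows make up. A row lasts 1/12 s, in which the tool goes at most 41.7 mm and 7.16 degrees, less where a joint would pass 70% of its speed; a pose out of reach is approached as far as the arm can. A call with a gripper value outside its range is refused whole. OPENING is the opening, from -1 (shut) to 1 (fully open), set as the call begins (- or left out, the last holds). The fingers move at their own pace and stop on an object; the grip force is fixed at half the most. Time passes only in rows, so rows that repeat a pose let the fingers close. It gives the time, the measured TCP pose, the force and the opening at its end, in the units of the state.
- env.get_obs(): the state, without advancing time (a new reading comes with each control period).
- env.read_camera(name): name is "side" or "top" or "wrist"; returns (picture, depth): 420x560x3 uint8, red, green, blue; 420x560 float32, m along the optical axis (not along the pixel's ray), 0 where there is no reading.
- env.get_calibration(name): a dict with "K" (3x3 intrinsics, pixels), "xyz" and "rotation" of the camera in the world. Camera axes: x right, y down, z forward; pixel columns grow to the right and rows downward; lengths in m; the calibration is good to about 2 mm. The wrist camera is an equidistant fisheye: a pixel r from the principal point sees the ray r / f radians off the axis. A picture is of the moment at which its call begins: read the wrist's pose just before it. get_calibration takes no time and is no camera call; for the wrist camera it gives the pose at the moment of the call.
- env.sign_off(): hands the job in, once; it reports no verdict.
The state is a dict: "time": time; "q": joint angles; "qvel": joint speeds; "effort": joint torques, N m; "ee_pos": TCP position; "ee_rot": TCP orientation; "ft_force": force on the tool from outside, world axes, zero at the start; "moment": the same for the moment, N m; "opening": finger opening in m.
Only numpy, scipy, OpenCV 4.12 (cv2) and the standard library are available. Lean on these libraries where they do the work, as an engineer would, in place of code of your own. Each camera call takes 0.05 s, during which the arm holds its last target.

### The job

Fit the grey template over the two pins of the sloping slab so that it lies flush with its wavy edge down the slope, and let go of it. Then take the spring-loaded scriber from its leaning rest and, holding it about square to the slab with its point lightly pressed onto the wood against the wavy edge, draw it slowly (a few centimetres a second) along the whole edge from the left end to the right end as you look up the slope. Put the scriber back in its rest, with the template still in place and the other things left undisturbed.

Things in the scene. Friction and masses are not known exactly. Their poses are not given: they have to be found in the camera images.
- template_grip (a point): Centre of the bar handle on the loose grey fibreboard template (plate 10 mm thick, about 105 x 160 mm, 0.28 kg, flat on the table, two holes, one wavy long edge). Dark wooden bar: 24 mm wide (x), 75 long (y), 10 to 60 mm above the plate's underside; this point is 35 mm above it. z = up out of the plate, x = from the wavy edge to the straight long edge, y = left.
- hole_left (a point): Centre of the template's left (+y) hole, at the underside of the plate; in template axes it is (+25, +60, -35) mm from the handle centre. Hole 16 mm wide.
- hole_right (a point): Centre of the template's right (-y) hole, at the underside; (+25, -60, -35) mm from the handle centre.
- slab: Fixed wooden slab on a sloping bench, 200 mm up the slope x 240 mm wide, tilted 25 degrees, low edge towards the robot. Origin: centre of its top face, 87 mm above the table. z = square out of the face, x = up the slope, y = left. A strip 8 mm high runs along its low edge, at x = -84 to -96 mm.
- pin_left (a point): Foot of the left (+y) steel pin, at the slab's face. Pins are 12 mm thick, 22 mm high with a tapered top, square to the slab, at (+55, +60) mm from the slab's centre in its x, y. With the template home, its holes lie round the pins.
- pin_right (a point): Foot of the right (-y) pin, at (+55, -60) mm from the slab's centre.
- scriber_grip (a point): Centre of the loose scriber's square wooden handle, 24 x 24 x 80 mm. Below it a round steel shank 14 mm thick, 50 mm long, and a sprung steel point 8 mm thick, rounded, 25 mm further; 0.13 kg. z = along the tool, from point to handle; x, y = square to the handle's flats. Along -z, the neck (handle's lower end) is 40 mm and the point's end 115 mm from this centre.
- tip (a point): End of the scriber's point, on its axis (it moves into the shank as it is pressed).
- point (a joint): How far the scriber's spring-loaded point is pushed in, m: 0 out, 0.008 at the stop. The spring starts at about 0.5 N and needs 0.35 N more per mm.
- rest_mouth (a point): Centre of the mouth of the fixed leaning rest: dark wooden block 48 x 48 x 85 mm with a square 20 mm bore right through, leaning 30 degrees from vertical with its mouth towards the robot, 109 mm above the table, on a foot 120 x 75 mm. z = out of the mouth along the bore. The scriber starts in it, point down, its neck at the mouth.
- seam0 (a point): Point 0 of the seam line, its left end, moving with the template: at the level of its underside, 6 mm outside its wavy edge, where the centre of the scriber's point runs. The seven points are 22 mm apart along the template's y, and the line between them is nearly straight.
- seam1 (a point): Point 1 of the seam line, moving with the template: at the level of its underside, 6 mm outside its wavy edge, where the centre of the scriber's point runs. The seven points are 22 mm apart along the template's y, and the line between them is nearly straight.
- seam2 (a point): Point 2 of the seam line, moving with the template: at the level of its underside, 6 mm outside its wavy edge, where the centre of the scriber's point runs. The seven points are 22 mm apart along the template's y, and the line between them is nearly straight.
- seam3 (a point): Point 3 of the seam line, moving with the template: at the level of its underside, 6 mm outside its wavy edge, where the centre of the scriber's point runs. The seven points are 22 mm apart along the template's y, and the line between them is nearly straight.
- seam4 (a point): Point 4 of the seam line, moving with the template: at the level of its underside, 6 mm outside its wavy edge, where the centre of the scriber's point runs. The seven points are 22 mm apart along the template's y, and the line between them is nearly straight.
- seam5 (a point): Point 5 of the seam line, moving with the template: at the level of its underside, 6 mm outside its wavy edge, where the centre of the scriber's point runs. The seven points are 22 mm apart along the template's y, and the line between them is nearly straight.
- seam6 (a point): Point 6 of the seam line, its right end, moving with the template: at the level of its underside, 6 mm outside its wavy edge, where the centre of the scriber's point runs. The seven points are 22 mm apart along the template's y, and the line between them is nearly straight.
- wire_coil: Bystander: flat coil of aluminium wire, a ring 116 mm across, 14 mm high; origin under its centre.
- small_pot: Bystander: small round terracotta pot, 64 mm across, 55 mm high; origin under its centre.
- sealant_jar: Bystander: grey jar with black cap, 58 mm across, 70 mm high; origin under its centre.
- bonsai_bowl: Bystander: terracotta bowl, 84 mm across, 50 mm high; origin under its centre.
- oil_bottle: Bystander: amber glass bottle, 56 mm across, 130 mm high; origin under its centre.
- shears: Bystander: steel bonsai shears lying flat, about 175 x 75 mm, 15 mm high; origin on the table under the pivot.
- root: Bystander: dry forked root lying flat, about 210 x 75 mm, 18 mm high; origin on the table near its middle.
There are look-alikes about, which are no part of the job. What is shaped like the part that bears rest_mouth but green or purple is not meant.

How it is judged:
By the outcome, as a careful person would: the job done as asked, in the order asked, and still so for the second after the job is handed in, with the robot touching nothing.
It also fails if it takes over 72 s, if anything falls off the work surface, if the arm or the gripper's body presses on something with over 40 N, if the wrist force passes 120 N, or if a joint passes its speed limit or range.

## Working session

There is one attempt and no reset: what is moved stays moved. The work goes in short steps, Python scripts to look and compute and a shell command to move; the robot and the scene stay as the last step left them, time stands still between calls to the robot, and variables do not carry over. Pictures are saved under pics/ and viewed, and the job is handed in when it is done.

```bash
ls -la; mkdir -p pics; cat > h.py <<'E'
import numpy as np, cv2
from scipy.spatial.transform import Rotation as R
from cell import env
E
python3 - <<'E'
from h import *
o=env.get_obs(); print({k:np.round(v,3) for k,v in o.items()})
for n in ["side","top","wrist"]:
    c=env.get_calibration(n); print(n,np.round(c["K"],1).tolist(),np.round(c["xyz"],3),np.round(c["rotation"],3).tolist(), [k for k in c])
    im,d=env.read_camera(n); cv2.imwrite(f"pics/{n}0.png",im[:,:,::-1]); np.savez(f"pics/{n}0.npz",im=im,d=d,K=c["K"],xyz=c["xyz"],rot=c["rotation"])
E
```

```text
total 12
drwxr-xr-x  3 agent agent 4096 Dec  6 04:55 .
drwxr-xr-x 23 root  root  4096 Dec  6 04:55 ..
drwxr-xr-x  2 agent agent 4096 Dec  6 04:55 pics
{'time': np.float64(0.0), 'q': array([ 1.281,  0.322, -0.07 ,  1.452,  0.023,  1.371, -0.057]), 'qvel': array([-0.   ,  0.   , -0.001, -0.002, -0.   ,  0.001,  0.002]), 'effort': array([ 0.0000e+00, -4.9129e+01, -4.0300e-01, -3.1253e+01, -6.4000e-02,
        4.4000e-02,  0.0000e+00]), 'ee_pos': array([ 0.194, -0.62 ,  0.235]), 'ee_rot': array([-3.104e+00, -4.750e-01,  1.000e-03]), 'ft_force': array([-0.16 ,  0.675, -0.035]), 'moment': array([ 0.036, -0.023,  0.012]), 'opening': np.float64(0.087)}
side [[481.9, 0.0, 281.9], [0.0, 481.9, 208.3], [0.0, 0.0, 1.0]] [0.47  1.048 1.087] [-0.136, 2.86, -1.248] ['K', 'xyz', 'rotation']
top [[477.5, 0.0, 279.4], [0.0, 477.5, 216.3], [0.0, 0.0, 1.0]] [0.335 0.035 1.555] [-2.119, 2.174, -0.18] ['K', 'xyz', 'rotation']
wrist [[325.2, 0.0, 276.3], [0.0, 325.2, 207.8], [0.0, 0.0, 1.0]] [ 0.274 -0.595  0.384] [2.324, -1.705, -0.266] ['K', 'xyz', 'rotation']
```

View pics/top0.png

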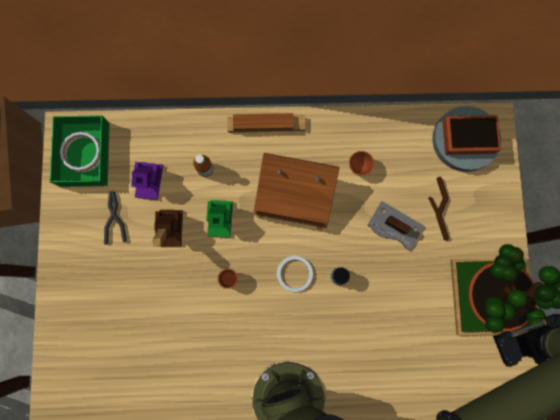

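View pics/side0.png

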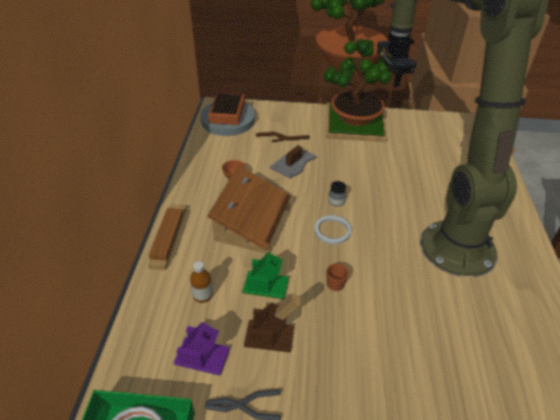

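View pics/wrist0.png

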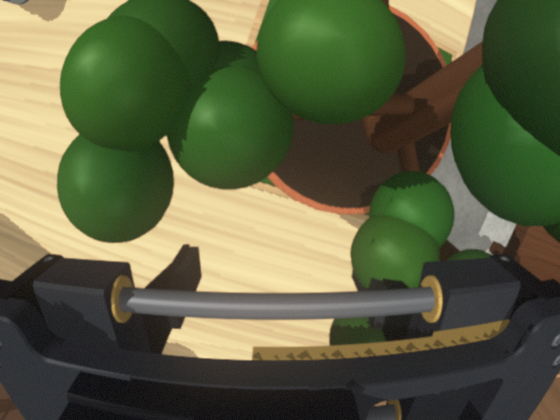

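The top view shows these things:
- Grey template at (397,225), and the slab with its two pins at (297,190).
- Rest candidates: dark brown at (168,228) with the scriber in it, green at (220,218) and purple at (147,180). The dark brown one is the match.
- Bystanders: coil (295,273), jar (341,276), pot (228,278), bowl (361,162), bottle (203,163), root (440,210) and shears (115,218).

Next I'll check close crops.

```bash
cat >> h.py <<'E'
def load(n):
    z=np.load(f"pics/{n}.npz"); return z
def cloud(z):
    K=z["K"];d=z["d"];h,w=d.shape
    v,u=np.mgrid[:h,:w].astype(float)
    P=np.stack([(u-K[0,2])/K[0,0]*d,(v-K[1,2])/K[1,1]*d,d],-1)
    W=P@R.from_rotvec(z["rot"]).as_matrix().T+z["xyz"]
    W[d<=0]=np.nan
    return W
def snap(n,tag):
    c=env.get_calibration(n); im,d=env.read_camera(n)
    np.savez(f"pics/{tag}.npz",im=im,d=d,K=c["K"],xyz=c["xyz"],rot=c["rotation"]); cv2.imwrite(f"pics/{tag}.png",im[:,:,::-1])
    return load(tag)
def crop(z,u0,v0,w,h,s,out):
    im=z["im"][v0:v0+h,u0:u0+w,::-1]; cv2.imwrite(f"pics/{out}.png",cv2.resize(im,None,fx=s,fy=s,interpolation=cv2.INTER_CUBIC))
E
python3 - <<'E'
from h import *
t=load("top0");s=load("side0")
crop(t,130,140,310,160,2.58,"c_top")
crop(s,180,140,160,230,2.6,"c_side")
W=cloud(t)
for name,(u,v) in dict(table=(350,330),slabc=(297,190),pinL=(279,173),tmpl=(380,215),handle=(398,226),rest=(168,225)).items():
    print(name,np.round(W[v,u],3))
W=cloud(s)
for name,(u,v) in dict(table=(400,250),slabc=(250,207),tmpl=(285,165),handle=(293,158)).items():
    print(name,np.round(W[v,u],3))
E
```

```text
table [ 0.205 -0.203 -0.   ]
slabc [ 0.645 -0.044  0.089]
pinL [0.69  0.011 0.132]
tmpl [ 0.571 -0.318  0.012]
handle [ 0.526 -0.361  0.062]
rest [0.539 0.351 0.122]
table [ 0.177  0.027 -0.001]
slabc [ 0.643 -0.026  0.083]
tmpl [ 0.56  -0.344  0.008]
handle [ 0.532 -0.343  0.042]
```

View pics/c_top.png

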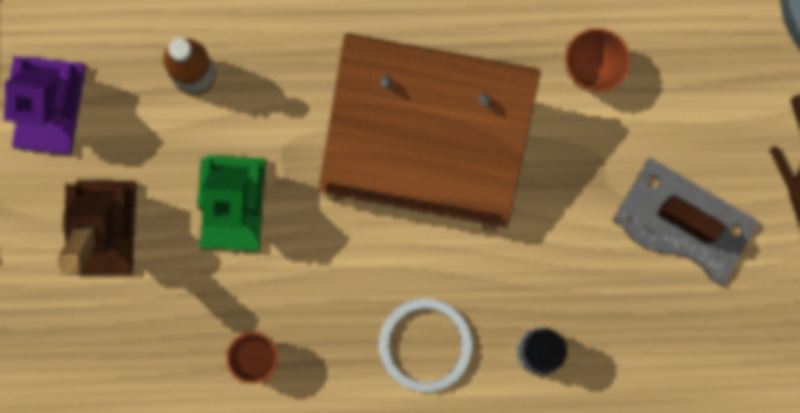

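View pics/c_side.png

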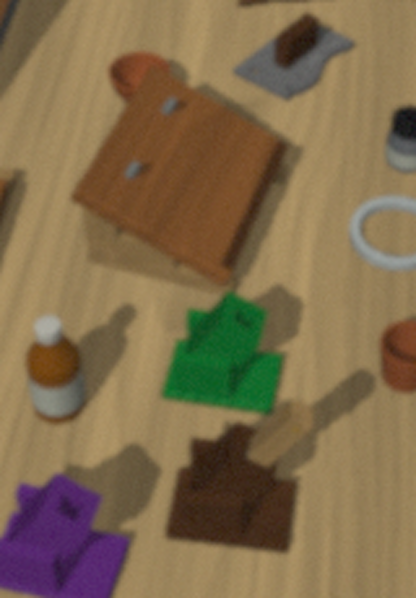

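```bash
python3 - <<'E'
from h import *
def rect(P):
    (c,(w,h),a)=cv2.minAreaRect((P*1000).astype(np.float32)); return np.round(c,1),round(w,1),round(h,1),round(a,1)
for n in ["top0","side0"]:
    z=load(n);W=cloud(z);im=z["im"].astype(int)
    print(n)
    X,Y,Z=W[...,0],W[...,1],W[...,2]
    # template region
    reg=(X>.42)&(X<.65)&(Y>-.46)&(Y<-.26)
    m=reg&(Z>.03); print("handle top",m.sum(),rect(W[m&(Z>.052)][:,:2]) if (m&(Z>.052)).sum()>5 else 0,"z",np.nanpercentile(Z[m],[50,90]))
    sat=im.max(-1)-im.min(-1)
    g=reg&(Z>.005)&(Z<.02)
    P=W[g]; print("plate",len(P),rect(P[:,:2]),np.median(P[:,2]))
    # slab
    reg=(X>.5)&(X<.8)&(Y>-.2)&(Y<.12)&(Z>.03)&(Z<.14)
    P=W[reg]
    b=P
    for i in range(6):
        c=b.mean(0);u,s_,vt=np.linalg.svd(b-c); nn=vt[2]*np.sign(vt[2,2]); e=(P-c)@nn; b=P[abs(e)<.004]
    print("slab n",np.round(nn,3),"tilt",np.degrees(np.arccos(nn[2])),"downdir yaw",np.degrees(np.arctan2(-nn[1],-nn[0])))
    ux=np.array([-nn[0],-nn[1],0]);  # horizontal up-slope? n tilts toward robot: n=(-s,..): up slope dir horizontally = -n_xy
    ux/=np.linalg.norm(ux); x=ux*nn[2]+np.array([0,0,1])*np.sqrt(1-nn[2]**2); y=np.cross(nn,x)
    q=np.c_[(b-c)@x,(b-c)@y]; print(rect(q)); r=rect(q)
    cc=c+x*r[0][0]/1000+y*r[0][1]/1000; print("slab centre",np.round(cc,4),"x",np.round(x,3),"y",np.round(y,3))
    e=(P-cc)@nn; pm=(e>.010)&((P-cc)@x>0.02); print("pins pts (x,y,h)",np.round(np.c_[(P-cc)@x,(P-cc)@y,e][pm]*1000,0).tolist()[:30])
E
```

```text
top0
handle top 229 (array([ 533.3, -365. ]), 74.3, 25.2, 57.6) z [0.05975694 0.06501704]
plate 1519 (array([ 535.2, -359.9]), 198.9, 229.5, 90.0) 0.009950404050016681
slab n [-0.41   0.089  0.908] tilt 24.809991315123355 downdir yaw -12.222081490072329
(array([-6.3,  0. ]), 239.7, 200.5, 90.0)
slab centre [ 0.6409 -0.0383  0.0889] x [ 0.887 -0.192  0.42 ] y [0.212 0.977 0.   ]
pins pts (x,y,h) [[58.0, 64.0, 10.0], [60.0, 61.0, 17.0], [60.0, 58.0, 12.0], [64.0, 37.0, 12.0], [57.0, 63.0, 22.0], [58.0, 60.0, 20.0], [58.0, 57.0, 21.0], [55.0, 63.0, 23.0], [55.0, 60.0, 21.0], [56.0, 56.0, 25.0], [51.0, 62.0, 21.0], [52.0, 59.0, 23.0], [52.0, 56.0, 21.0], [61.0, -58.0, 18.0], [60.0, -61.0, 12.0], [48.0, -16.0, 11.0], [57.0, -55.0, 17.0], [58.0, -58.0, 19.0], [58.0, -61.0, 15.0], [58.0, -64.0, 16.0], [55.0, -56.0, 25.0], [55.0, -59.0, 21.0], [56.0, -62.0, 22.0], [55.0, -65.0, 17.0], [51.0, -56.0, 18.0], [52.0, -59.0, 19.0], [53.0, -62.0, 25.0]]
side0
handle top 189 (array([ 530.1, -363.7]), 80.4, 29.4, 53.2) z [0.05640223 0.06340352]
plate 626 (array([ 534.3, -360.6]), 196.8, 229.6, 89.0) 
[... 165 characters left out ...]
393 -0.0371  0.0879] x [ 0.884 -0.209  0.419] y [0.23  0.973 0.   ]
pins pts (x,y,h) [[61.0, -61.0, 17.0], [58.0, -59.0, 22.0], [56.0, -60.0, 23.0], [59.0, -57.0, 18.0], [57.0, -56.0, 21.0], [54.0, -59.0, 20.0], [60.0, -57.0, 11.0], [58.0, -55.0, 15.0], [55.0, -57.0, 16.0], [52.0, -60.0, 15.0], [59.0, -54.0, 11.0], [56.0, -52.0, 15.0], [53.0, -54.0, 16.0], [51.0, -57.0, 15.0], [52.0, -55.0, 10.0], [56.0, 56.0, 20.0], [54.0, 58.0, 24.0], [57.0, 62.0, 20.0], [55.0, 60.0, 20.0], [52.0, 58.0, 21.0], [58.0, 62.0, 14.0], [56.0, 64.0, 18.0], [53.0, 63.0, 20.0], [51.0, 61.0, 20.0], [57.0, 67.0, 16.0], [54.0, 63.0, 14.0], [52.0, 64.0, 17.0], [49.0, 62.0, 17.0], [55.0, 69.0, 14.0], [50.0, 62.0, 11.0]]
```

```bash
cat >> h.py <<'E'
def tool():
    o=env.get_obs(); return np.array(o["ee_pos"]),R.from_rotvec(o["ee_rot"]),o
def plan(pos,Rt,nmax=5):
    p,r,o=tool()
    d=r.inv().apply(np.asarray(pos)-p)*1000; w=np.degrees((r.inv()*Rt).as_rotvec())
    n=int(np.ceil(max(np.linalg.norm(d)/41.7,np.linalg.norm(w)/7.16,1)))
    print("t",round(float(o["time"]),2),"p",np.round(p,4),"delta mm",np.round(d,1),"deg",np.round(w,2),"minrows",n,"open",round(float(o["opening"]),4),"F",np.round(o["ft_force"],2),"q",np.round(o["q"],2))
def frame(yaw,tilt): # slab-like axes: x up slope; columns x,y,z
    return R.from_euler("ZY",[yaw,-tilt],degrees=True)
E
python3 - <<'E'
from h import *
p,r,o=tool(); print(np.round(r.as_matrix(),3))
c=env.get_calibration("wrist"); rc=R.from_rotvec(c["rotation"])
print("cam in tool",np.round(r.inv().apply(c["xyz"]-p),4),np.round((r.inv()*rc).as_matrix(),3))
W=cloud(load("top0")).reshape(-1,3)
m=(abs(W[:,0]-.28)<.2)&(abs(W[:,1]+.6)<.25)&(W[:,2]>.08)
for q in W[m][::60]: print(np.round(q,2),end=" ")
E
```

```text
[[ 0.954  0.299 -0.001]
 [ 0.299 -0.954  0.001]
 [-0.    -0.001 -1.   ]]
cam in tool [ 0.0837  0.0003 -0.1485] [[ 0.    -0.953 -0.303]
 [ 1.     0.     0.001]
 [-0.001 -0.303  0.953]]
[ 0.45 -0.61  0.23] [ 0.43 -0.63  0.24] [ 0.43 -0.61  0.25] [ 0.42 -0.64  0.25] [ 0.41 -0.6   0.25] [ 0.41 -0.6   0.25] [ 0.4  -0.61  0.25] [ 0.4  -0.61  0.25] [ 0.39 -0.58  0.23] [ 0.39 -0.64  0.22] [ 0.39 -0.61  0.1 ] [ 0.38 -0.57  0.24] [ 0.38 -0.57  0.24] [ 0.37 -0.57  0.24] [ 0.38 -0.62  0.09] [ 0.37 -0.59  0.09] [ 0.36 -0.67  0.34] [ 0.36 -0.66  0.31] [ 0.36 -0.62  0.25] [ 0.36 -0.58  0.24] [ 0.36 -0.6   0.1 ] [ 0.35 -0.67  0.34] [ 0.36 -0.73  0.1 ] [ 0.35 -0.6   0.24] [ 0.35 -0.61  0.1 ] [ 0.35 -0.67  0.34] [ 0.35 -0.73  0.09] [ 0.35 -0.66  0.1 ] [ 0.34 -0.6   0.1 ] [ 0.34 -0.67  0.32] [ 0.34 -0.7   0.1 ] [ 0.34 -0.62  0.1 ] [ 0.33 -0.68  0.32] [ 0.33 -0.71  0.1 ] [ 0.33 -0.62  0.09] [ 0.33 -0.66  0.34] [ 0.33 -0.7   0.1 ] [ 0.33 -0.61  0.09] [ 0.32 -0.65  0.35] [ 0.32 -0.7   0.1 ] [ 0.32 -0.6   0.1 ] [ 0.32 -0.65  0.35] [ 0.32 -0.6   0.29] [ 0.31 -0.6   0.1 ] [ 0.31 -0.64  0.35] [ 0.31 -0.59  0.
[... 1963 characters left out ...]
 [ 0.15 -0.41  0.66] [ 0.15 -0.4   0.66] [ 0.15 -0.39  0.66] [ 0.14 -0.37  0.65] [ 0.14 -0.36  0.63] [ 0.14 -0.45  0.67] [ 0.14 -0.43  0.67] [ 0.14 -0.4   0.67] [ 0.14 -0.38  0.67] [ 0.14 -0.37  0.66] [ 0.14 -0.35  0.66] [ 0.14 -0.45  0.67] [ 0.14 -0.44  0.67] [ 0.13 -0.43  0.67] [ 0.13 -0.41  0.68] [ 0.13 -0.4   0.68] [ 0.13 -0.39  0.68] [ 0.13 -0.38  0.68] [ 0.13 -0.37  0.68] [ 0.13 -0.37  0.68] [ 0.13 -0.36  0.68] [ 0.12 -0.35  0.68] [ 0.12 -0.47  0.66] [ 0.12 -0.46  0.67] [ 0.11 -0.46  0.67] [ 0.11 -0.45  0.66] [ 0.11 -0.45  0.67] [ 0.11 -0.44  0.67] [ 0.11 -0.44  0.67] [ 0.11 -0.45  0.67] [ 0.1  -0.45  0.66] [ 0.11 -0.36  0.69] [ 0.11 -0.37  0.69] [ 0.1  -0.4   0.68] [ 0.1  -0.42  0.67]
```

```bash
python3 -m jog '[[[0,0,-41,0,0,0],[0,0,-82,0,0,0],[0,0,-123,0,0,0],[0,0,-164,0,0,0],[0,0,-200,0,0,0]]]'; cat > tgt.py <<'E'
from h import *
import sys
TY=-32.4; H=np.array([.532,-.3645])  # template handle
def toolrot(yaw,tilt=0): # tool [y_t,x_t,-z_t]
    M=frame(yaw,tilt).as_matrix(); return R.from_matrix(np.c_[M[:,1],M[:,0],-M[:,2]])
E
python3 -c "
from tgt import *
plan([*H,.25],toolrot(TY))"
```

```text
time: 0.57
ee_pos: [0.1943, -0.6198, 0.4385]
ee_rot: [-3.105, -0.475, 0.0]
ft_force: [0.1, -0.4, 0.2]
opening: 0.0873
t 0.57 p [ 0.1943 -0.6198  0.4385] delta mm [ 398.6 -142.6  188.5] deg [ -0.     0.   -40.19] minrows 12 open 0.0873 F [ 0.06 -0.38  0.17] q [ 1.27  0.32 -0.06  1.06  0.02  1.77 -0.05]
```

```bash
python3 -m jog '[[[38,-14,0,0,0,-4],[76,-28,0,0,0,-8],[114,-42,0,0,0,-12],[152,-56,0,0,0,-16],[190,-70,0,0,0,-20]]]'; python3 -c "
from tgt import *
plan([*H,.25],toolrot(TY))"
```

```text
time: 0.98
ee_pos: [0.3558, -0.4948, 0.4384]
ee_rot: [-2.974, -1.012, 0.0]
ft_force: [0.6, -0.3, 1.0]
opening: 0.0869
t 0.98 p [ 0.3558 -0.4948  0.4384] delta mm [219.2   4.2 188.3] deg [-1.000e-02  0.000e+00 -2.002e+01] minrows 7 open 0.0869 F [ 0.56 -0.3   1.  ] q [ 1.07  0.23 -0.21  1.17  0.05  1.74 -0.05]
```

```bash
python3 -m jog '[[[30,1,25,0,0,-3],[60,1,50,0,0,-6],[90,2,75,0,0,-9],[120,2,100,0,0,-12],[150,3,125,0,0,-15]]]'; python3 -m jog '[[[20,1,15,0,0,-3],[45,1,35,0,0,-5],[69,1,60,0,0,-5],[69,1,60,0,0,-5]]]'; python3 -c "
from tgt import *
plan([*H,.25],toolrot(TY))
snap('wrist','w1')"
```

```text
time: 1.4
ee_pos: [0.4772, -0.4044, 0.312]
ee_rot: [-2.815, -1.395, 0.001]
ft_force: [-0.1, -0.4, -1.3]
opening: 0.0872
time: 1.73
ee_pos: [0.5214, -0.3423, 0.2463]
ee_rot: [-2.736, -1.524, 0.001]
ft_force: [-0.9, 2.0, -0.6]
opening: 0.0873
t 1.73 p [ 0.5214 -0.3423  0.2463] delta mm [-13.3  20.6  -4. ] deg [-0.53 -0.25  0.64] minrows 1 open 0.0873 F [-0.93  1.97 -0.64] q [ 0.84  0.29 -0.38  1.49  0.1   1.39 -0.09]
```

View pics/w1.png

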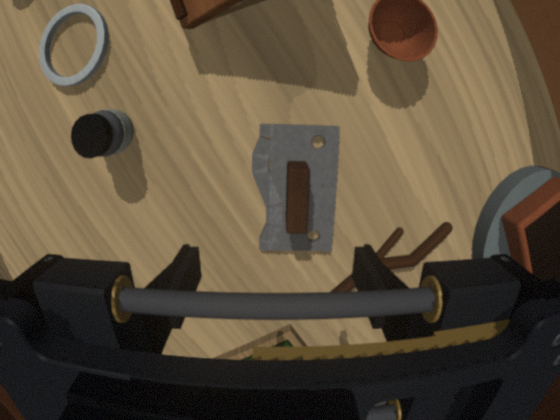

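The wrist view shows the template with its handle at (298,197), holes at (318,142) and (314,236), and the wavy edge on the left at about u=262. Next I'll measure it.

```bash
cat >> h.py <<'E'
def wcloud(z):
    K=z["K"];d=z["d"].astype(float);h,w=d.shape
    v,u=np.mgrid[:h,:w].astype(float)
    x=(u-K[0,2])/K[0,0];y=(v-K[1,2])/K[1,1];r=np.hypot(x,y)+1e-9
    s=np.tan(np.minimum(r,1.5))/r
    P=np.stack([x*s*d,y*s*d,d],-1)
    W=P@R.from_rotvec(z["rot"]).as_matrix().T+z["xyz"]; W[d<=0]=np.nan
    return W
def wray(z,u,v):
    K=z["K"];x=(u-K[0,2])/K[0,0];y=(v-K[1,2])/K[1,1];r=np.hypot(x,y)+1e-9
    dirc=np.array([x/r*np.sin(r),y/r*np.sin(r),np.cos(r)])
    return R.from_rotvec(z["rot"]).apply(dirc)
def ortho(z,W,o,M,xr,yr,res=.0005):
    """colour map in frame (o, M cols): rows = x decreasing, cols = y decreasing"""
    return None
E
cat > tm.py <<'E'
from tgt import *
def meas(tag):
    z=load(tag);W=wcloud(z);Z=W[...,2];im=z["im"].astype(int)
    reg=(np.hypot(W[...,0]-H[0],W[...,1]-H[1])<.12)
    m=reg&(Z>.052)&(Z<.072)
    (c,s,a)=cv2.minAreaRect((W[m][:,:2]*1000).astype(np.float32)); print("handle top",m.sum(),np.round(c,1),np.round(s,1),round(a,1),np.median(Z[m]))
    pm=reg&(Z>.0055)&(Z<.016); P=W[pm]; print("plate z",np.median(P[:,2]),"table z",np.median(Z[reg&(Z<.004)]))
    return z,W,reg,pm
E
python3 - <<'E'
from tm import *
z,W,reg,pm=meas("w1")
P=W[pm]
F=frame(TY,0).as_matrix()
q=(P-[*H,0])@F*1000
# straight edge and y ends per-bin
for lo in range(-80,80,20):
    m=(q[:,1]>lo)&(q[:,1]<lo+20)
    if m.sum()>10: print(lo, np.round(np.percentile(q[m,0],[1,99]),1))
print("y range",np.percentile(q[:,1],[.5,99.5]))
for (u,v) in [(318,142),(314,236)]:
    # hole: find centroid of brightish pixels
    im=z["im"].astype(int); sub=np.zeros(pm.shape,bool); sub[v-12:v+13,u-12:u+13]=1
    col=(im[...,0]-im[...,2]>35)&(im[...,0]>90)
    ys,xs=np.where(sub&col); print(len(xs),xs.mean(),ys.mean())
    r=wray(z,xs.mean(),ys.mean()); 
    for h in (0.0,0.010):
        p=z["xyz"]+r*(h-z["xyz"][2])/r[2]; print(h,np.round(p,4),np.round((p-[*H,0])@F*1000,1))
crop(z,240,110,110,160,4,"w1c")
E
```

```text
handle top 1464 [ 532.8 -365.9] [73.4 24.3] 57.1 0.06009162462137391
plate z 0.010314109082868117 table z 0.00035875223250617094
-80 [-43.8  49.7]
-60 [-38.6  50.1]
-40 [-34.8  49.9]
-20 [-41.   50.1]
0 [-48.3  50.5]
20 [-51.8  50.6]
40 [-49.3  49.9]
60 [-43.5  50.4]
y range [-80.81276903  78.20415981]
70 317.6142857142857 142.75714285714287
0.0 [ 0.585  -0.3319  0.    ] [27.3 55.9  0. ]
0.01 [ 0.5845 -0.3304  0.01  ] [26.1 57.  10. ]
30 314.4 235.06666666666666
0.0 [ 0.5214 -0.4344  0.    ] [ 28.5 -64.7   0. ]
0.01 [ 0.5225 -0.4303  0.01  ] [ 27.3 -60.6  10. ]
```

View pics/w1c.png

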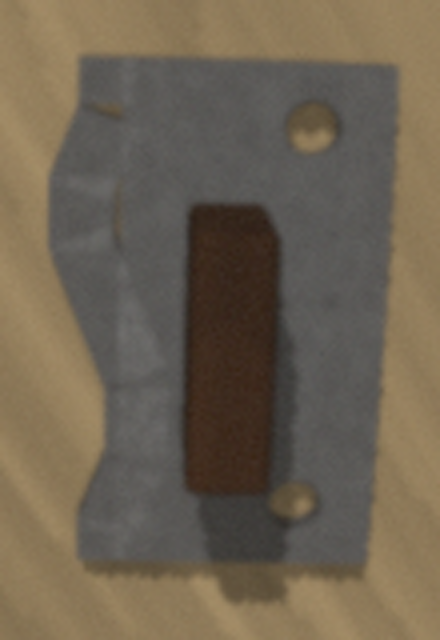

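```bash
sed -i 's/^TY=.*/TY=-32.6; H=np.array([.5325,-.3655])/' tgt.py; python3 - <<'E'
from tm import *
z,W,reg,pm=meas("w1")
F=frame(TY,0).as_matrix()
q=(W[pm]-[*H,0])@F*1000
print("y",np.percentile(q[:,1],[.3,99.7]),"x+",np.percentile(q[abs(q[:,1])<70,0],[98,99.5]))
ys=np.arange(-74,78,4);e=[]
for y in ys:
    m=abs(q[:,1]-y)<2.2; e.append(np.percentile(q[m,0],1.5))
print(np.round(np.c_[ys,e],1).tolist())
np.save("edge.npy",np.c_[ys,e])
plan([*H,.10],toolrot(TY)); plan([*H,.030],toolrot(TY))
E
```

```text
handle top 1464 [ 532.8 -365.9] [73.4 24.3] 57.1 0.06009162462137391
plate z 0.010314109082868117 table z 0.0003586305425949954
y [-80.62299793  78.97338732] x+ [48.55111832 49.69792266]
[[-74.0, -43.9], [-70.0, -44.0], [-66.0, -43.2], [-62.0, -41.9], [-58.0, -40.6], [-54.0, -39.3], [-50.0, -36.8], [-46.0, -35.6], [-42.0, -35.2], [-38.0, -35.3], [-34.0, -35.4], [-30.0, -35.4], [-26.0, -35.5], [-22.0, -35.3], [-18.0, -36.6], [-14.0, -38.2], [-10.0, -39.5], [-6.0, -41.1], [-2.0, -43.1], [2.0, -44.4], [6.0, -45.7], [10.0, -48.1], [14.0, -49.3], [18.0, -51.2], [22.0, -51.8], [26.0, -52.6], [30.0, -52.2], [34.0, -51.8], [38.0, -51.7], [42.0, -51.7], [46.0, -50.5], [50.0, -49.3], [54.0, -48.2], [58.0, -46.9], [62.0, -44.6], [66.0, -43.5], [70.0, -43.5], [74.0, -43.6]]
t 1.78 p [ 0.5203 -0.3456  0.2485] delta mm [-10.7  21.8 148.3] deg [-0.39 -0.1   0.68] minrows 4 open 0.0871 F [-0.41 -0.79 -0.46] q [ 0.85  0.29 -0.37  1.48  0.1   1.39 -0.09]
t 1.78 p [ 0.5203 -0.3456  0.2485] delta mm [-10.8  22.3 218.3] deg [-0.39 -0.1   0.68] minrows 6 open 0.0871 F [-0.41 -0.79 -0.46] q [ 0.85  0.29 -0.37  1.48  0.1   1.39 -0.09]
```

```bash
python3 -m jog '[[[-5,10,35,0,0,0.7],[-11,22,70,-0.4,0,0.7],[-11,22,110,-0.4,0,0.7],[-11,22,148,-0.4,0,0.7],[-11,22,148,-0.4,0,0.7]]]'; python3 -c "
from tgt import *
plan([*H,.030],toolrot(TY))
snap('wrist','w2')"
```

```text
time: 2.2
ee_pos: [0.5268, -0.3646, 0.0922]
ee_rot: [-2.746, -1.499, 0.008]
ft_force: [-2.4, 0.7, -1.9]
opening: 0.0869
t 2.2 p [ 0.5268 -0.3646  0.0922] delta mm [ 2.2  6.2 62.1] deg [-0.8  -0.08 -0.12] minrows 2 open 0.0869 F [-2.42  0.67 -1.92] q [ 0.84  0.44 -0.35  1.62  0.16  1.13 -0.12]
```

View pics/w2.png

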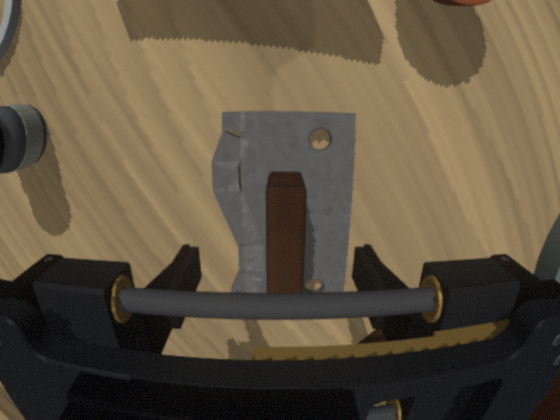

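The handle at (286,235) sits between the fingers and is aligned with them. Going down to grasp.

```bash
python3 -m jog '[[[2,4,25,-0.8,0,0],[2,6,45,-0.8,0,0],[2,6,61,-0.8,0,0],[2,6,62,-0.8,0,0],[2,6,62,-0.8,0,0]]]'; python3 -c "
from tgt import *
plan([*H,.030],toolrot(TY))"; python3 -m jog '[[[0,0,0,0,0,0],[0,0,0,0,0,0],[0,0,0,0,0,0],[0,0,0,0,0,0],[0,0,0,0,0,0]]]' -1;  python3 -c "
from tgt import *
plan([*H,.030],toolrot(TY))"
```

```text
time: 2.67
ee_pos: [0.5356, -0.368, 0.0368]
ee_rot: [2.752, 1.502, 0.007]
ft_force: [0.2, -0.3, 0.4]
opening: 0.0868
t 2.67 p [ 0.5356 -0.368   0.0368] delta mm [ 0.4 -4.   6.8] deg [ 0.44 -0.06 -0.15] minrows 1 open 0.0868 F [ 0.16 -0.27  0.42] q [ 0.83  0.5  -0.34  1.65  0.19  1.02 -0.14]
time: 3.08
ee_pos: [0.5359, -0.3682, 0.0376]
ee_rot: [2.751, 1.502, 0.008]
ft_force: [0.1, -0.9, -0.5]
opening: 0.0611
t 3.08 p [ 0.5359 -0.3682  0.0376] delta mm [ 0.4 -4.3  7.5] deg [ 0.5  -0.05 -0.15] minrows 1 open 0.0611 F [ 0.05 -0.86 -0.49] q [ 0.83  0.5  -0.34  1.65  0.19  1.02 -0.14]
```

```bash
python3 -m jog '[[[0,-3,6,0,0,0],[0,-3,6,0,0,0],[0,-3,6,0,0,0],[0,-3,6,0,0,0]]]' -1;  python3 -c "
from tgt import *
plan([*H,.030],toolrot(TY))"
```

```text
time: 3.42
ee_pos: [0.5331, -0.3664, 0.0312]
ee_rot: [2.752, 1.502, 0.007]
ft_force: [-0.2, 0.1, 0.2]
opening: 0.035
t 3.42 p [ 0.5331 -0.3664  0.0312] delta mm [ 0.4 -1.1  1.2] deg [ 0.47 -0.05 -0.15] minrows 1 open 0.035 F [-0.18  0.09  0.15] q [ 0.83  0.5  -0.34  1.66  0.19  1.   -0.14]
```

```bash
python3 -m jog '[[[0,-1,1,0.5,0,-0.1],[0,-1,1,0.5,0,-0.1],[0,-1,1,0.5,0,-0.1],[0,-1,1,0.5,0,-0.1]]]' -1;  python3 -c "
from tgt import *
plan([*H,.030],toolrot(TY))"
```

```text
time: 3.75
ee_pos: [0.5322, -0.3658, 0.03]
ee_rot: [-2.755, -1.507, -0.001]
ft_force: [1.0, -0.6, -1.2]
opening: 0.0239
t 3.75 p [ 0.5322 -0.3658  0.03  ] delta mm [0.5 0.1 0. ] deg [-0.06 -0.05 -0.05] minrows 1 open 0.0239 F [ 0.99 -0.64 -1.16] q [ 0.83  0.51 -0.34  1.66  0.19  1.01 -0.14]
```

```bash
cat >> tgt.py <<'E'
SY=-12.6; ST=25.; SC=np.array([.640,-.0377,.0878])
SF=frame(SY,ST)
def slab(x,y,z): return SC+SF.apply(np.array([x,y,z])/1000)
E
python3 -m jog '[[[0,0,-10,0,0,0],[0,0,-35,0,0,0],[0,0,-70,0,0,0],[0,0,-105,0,0,0],[0,0,-140,0,0,0]]]';  python3 -c "
from tgt import *
print(slab(30,0,130))
plan(slab(30,0,130),toolrot(SY,ST))"
```

```text
time: 4.17
ee_pos: [0.5317, -0.3655, 0.1713]
ee_rot: [-2.754, -1.507, 0.0]
ft_force: [0.4, -0.8, -3.5]
opening: 0.0238
[ 0.6129172  -0.03164628  0.21829856]
t 4.17 p [ 0.5317 -0.3655  0.1713] delta mm [ 325.  -111.7  -46.3] deg [-24.86   4.28 -19.74] minrows 9 open 0.0238 F [ 0.37 -0.79 -3.53] q [ 0.85  0.37 -0.36  1.54  0.13  1.26 -0.1 ]
```

```bash
python3 -m jog '[[[28,-9,-25,-2.5,0.4,-2],[60,-20,-40,-5,0.8,-4],[95,-32,-46,-7.5,1.3,-6],[130,-44,-46,-10,1.7,-8],[162,-56,-46,-12.4,2.1,-9.9]]]';  python3 -c "
from tgt import *
plan(slab(30,0,130),toolrot(SY,ST))"
```

```text
time: 4.58
ee_pos: [0.5723, -0.1963, 0.2188]
ee_rot: [2.464, 1.645, 0.205]
ft_force: [1.4, 0.8, -2.9]
opening: 0.0235
t 4.58 p [ 0.5723 -0.1963  0.2188] delta mm [167.7 -25.5  -1.8] deg [-12.3    2.12  -9.68] minrows 5 open 0.0235 F [ 1.37  0.79 -2.91] q [ 0.75  0.1  -0.5   1.78  0.07  1.06 -0.16]
```

```bash
python3 -m jog '[[[34,-6,-2,-2.5,0.4,-2],[70,-12,-2,-5,0.8,-4],[105,-18,-2,-7.5,1.3,-6],[140,-23,-2,-10,1.7,-8],[166,-26,-2,-12.3,2.1,-9.7]]]'; python3 -m jog '[[[2,0,0,0,0,0],[2,0,0,0,0,0]]]'; python3 -c "
from tgt import *
plan(slab(30,0,130),toolrot(SY,ST))
snap('wrist','w3')
snap('top','t3');snap('side','s3')"
```

```text
time: 5.0
ee_pos: [0.611, -0.0286, 0.2183]
ee_rot: [2.161, 1.741, 0.386]
ft_force: [-0.2, 0.2, -2.6]
opening: 0.024
time: 5.17
ee_pos: [0.6103, -0.0229, 0.218]
ee_rot: [2.157, 1.748, 0.385]
ft_force: [1.2, -0.5, -3.1]
opening: 0.0238
t 5.17 p [ 0.6103 -0.0229  0.218 ] delta mm [-8.   4.1  1.6] deg [-0.04 -0.17  0.6 ] minrows 1 open 0.0238 F [ 1.2  -0.47 -3.14] q [ 0.6  -0.02 -0.66  1.94  0.14  0.8  -0.35]
```

View pics/w3.png

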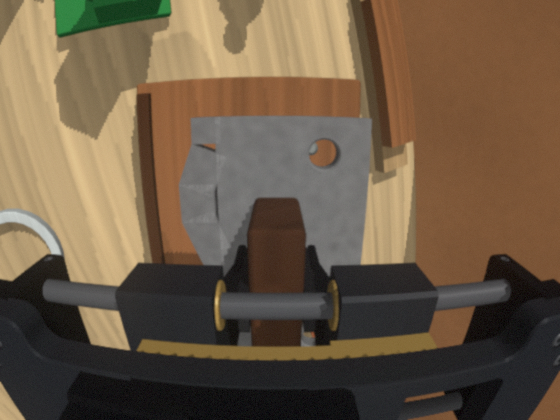

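View pics/s3.png

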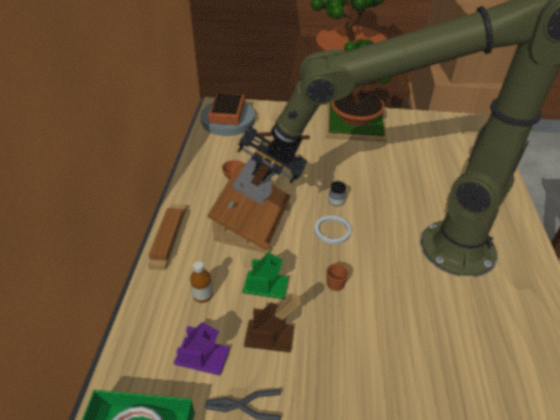

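```bash
cat > hm.py <<'E'
from tgt import *
def hole(tag,u,v,p,r,rad=14):
    z=load(tag); W=wcloud(z); T=(W-p)@r.as_matrix()*1000
    h=T[...,2]; pl=(h>14)&(h<26)
    q=T[pl]; print("plate tool z med",np.median(q[:,2]),"tool x max",np.percentile(q[:,0],99.5))
    m=(q[:,0]>20)&(q[:,0]<75); print("straight edge tool y",np.percentile(q[m,1],[98,99.5]))
    A=np.c_[q[:,:2],np.ones(len(q))]; c=np.linalg.lstsq(A,q[:,2],rcond=None)[0]; print("plane slope deg",np.degrees(np.arctan(c[:2])),"z0",c[2])
    # hole rim: non-plate pixels inside
    vv,uu=np.mgrid[:420,:560]; mm=(np.hypot(uu-u,vv-v)<rad)&~pl
    n,lab=cv2.connectedComponents(mm.astype(np.uint8)); l=lab[v,u]; mm=lab==l
    uc,vc=uu[mm].mean(),vv[mm].mean()
    rr=r.inv().apply(wray(z,uc,vc)); o=r.inv().apply(z["xyz"]-p)*1000
    hz=c@[85-25,25,1]
    t=(hz-o[2])/rr[2]; print("hole px",uc,vc,mm.sum(),"hole centre top tool",np.round(o+rr*t,1))
    t=(hz+10-o[2])/rr[2]; print(" at underside",np.round(o+rr*t,1))
E
python3 - <<'E'
from hm import *
p,r,o=tool()
hole("w3",323,153,p,r)
crop(load("w3"),170,100,220,120,3.6,"w3c")
E
```

```text
plate tool z med 19.005822616016793 tool x max 84.58819890161104
straight edge tool y [46.07743523 47.47861106]
plane slope deg [-0.21346079 -0.00392319] z0 19.21554666347963
hole px 322.6993127147766 152.97766323024055 582 hole centre top tool [65.7 22.3 19. ]
 at underside [64.3 23.7 29. ]
```

View pics/w3c.png

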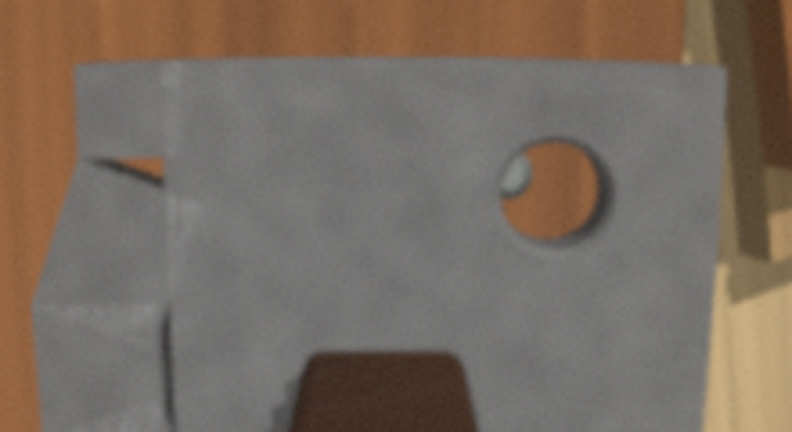

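```bash
cat >> h.py <<'E'
def wsnap(tag):
    p,r,o=tool(); z=snap("wrist",tag); p2,r2,_=tool(); print("pose",np.round(p,4),"moved mm",np.round((p2-p)*1000,2)); 
    np.savez(f"pics/{tag}_p.npz",p=p,r=r.as_rotvec()); return p,r
E
python3 - <<'E'
from hm import *
p,r=wsnap("w4")
hole("w4",323,153,p,r)
plan(slab(30,0,130),toolrot(SY,ST))
E
```

```text
pose [ 0.6111 -0.0286  0.2183] moved mm [ 0.15 -0.33  0.01]
plate tool z med 19.77270858264805 tool x max 79.17455202951281
straight edge tool y [48.27302237 49.65965395]
plane slope deg [-0.01497061 -0.03317937] z0 19.802604390302026
hole px 322.84263959390864 153.09306260575295 591 hole centre top tool [60.  24.7 19.8]
 at underside [58.6 26.2 29.8]
t 5.37 p [ 0.6112 -0.029   0.2183] delta mm [-2.3  2.   0.9] deg [0.01 0.02 0.13] minrows 1 open 0.024 F [ 0.28 -0.34 -3.32] q [ 0.6  -0.02 -0.65  1.94  0.14  0.8  -0.35]
```

```bash
python3 -m jog '[[[-1,1,15,0,0,0],[-2,2,35,0,0,0],[-2,2,55,0,0,0],[-2,2,70,0,0,0],[-2,2,70,0,0,0]]]'; python3 -m jog '[[[0,0,2,0,0,0],[0,0,2,0,0,0],[0,0,2,0,0,0]]]'; python3 - <<'E'
from hm import *
p,r=wsnap("w5")
plan(slab(30,0,58),toolrot(SY,ST))
crop(load("w5"),170,70,220,120,3.6,"w5c")
E
```

```text
time: 5.78
ee_pos: [0.6398, -0.0406, 0.1515]
ee_rot: [2.172, 1.737, 0.377]
ft_force: [-1.1, -0.4, -4.4]
opening: 0.0239
time: 6.03
ee_pos: [0.6408, -0.0417, 0.1503]
ee_rot: [2.172, 1.735, 0.378]
ft_force: [0.5, 0.5, -3.4]
opening: 0.0238
pose [ 0.6408 -0.0417  0.1503] moved mm [0.21 0.39 0.38]
t 6.08 p [ 0.641  -0.0413  0.1507] delta mm [ 3.3  1.8 -1.7] deg [-0.3   0.14 -0.12] minrows 1 open 0.0238 F [-0.28 -0.13 -3.15] q [ 0.57  0.14 -0.64  1.95  0.31  0.69 -0.47]
```

View pics/w5c.png

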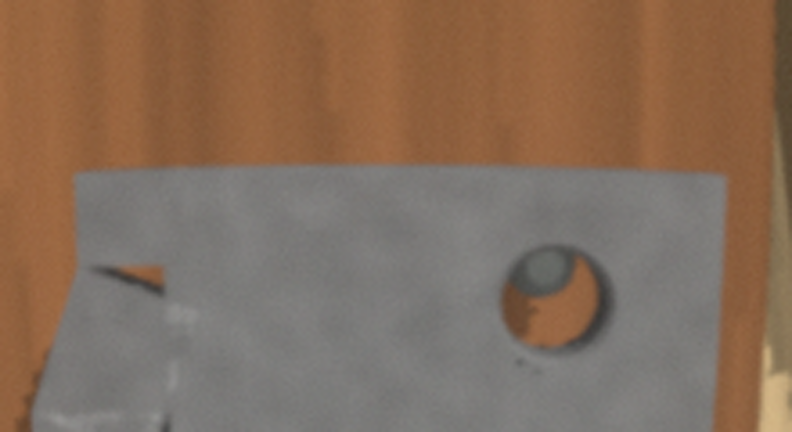

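View pics/w5.png

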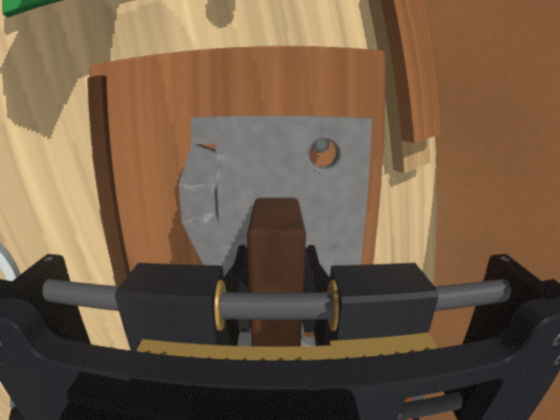

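```bash
python3 - <<'E'
from hm import *
z=load("w5");q=np.load("pics/w5_p.npz");p=q["p"];r=R.from_rotvec(q["r"])
hole("w5",323,153,p,r,12)
W=wcloud(z); S=(W-SC)@SF.as_matrix()*1000
m=(abs(S[...,2])<8)&(S[...,1]>85)&(S[...,1]<150)&(abs(S[...,0])<120)
s=S[m]; A=np.c_[s[:,:2],np.ones(len(s))]; c=np.linalg.lstsq(A,s[:,2],rcond=None)[0]; print("slab plane slopes deg",np.degrees(np.arctan(c[:2])),"z at 0,60",c@[0,60,1],"z at left edge centre",c@[0,110,1])
for x in (-60,-20,20,60): 
    k=abs(s[:,0]-x)<10; print("left edge y at",x,np.percentile(s[k,1],[99,99.8]))
m=(abs(S[...,2])<8)&(S[...,1]>60)&(S[...,1]<115); print("top edge x",[np.round(np.percentile(S[m&(abs(S[...,1]-y)<8)][:,0],[99,99.8]),1) for y in (65,80,95,110)])
ray=wray(z,321.9,143.9)
for h in (20,22,24):
    n=SF.apply([0,0,1]); t=(h/1000-(z["xyz"]-SC)@n)/(ray@n); P=z["xyz"]+ray*t; print("pin top slab",h,np.round(SF.inv().apply(P-SC)*1000,1), "tool",np.round(r.inv().apply(P-p)*1000,1))
print("cloud at pin",np.round(S[142:147,319:325].mean((0,1)),1), np.round(W[143,321],4))
E
```

```text
plate tool z med 19.782843166366856 tool x max 79.16303112655972
straight edge tool y [48.244354   49.69424949]
plane slope deg [0.19395913 0.13726585] z0 19.652849220798824
hole px 323.0 153.0 437 hole centre top tool [60.1 24.8 19.9]
 at underside [58.7 26.3 29.9]
slab plane slopes deg [-0.184507   -0.78432533] z at 0,60 1.085275825755491 z at left edge centre 0.40078009817937366
left edge y at -60 [118.39085605 119.12941946]
left edge y at -20 [118.47565677 119.40873162]
left edge y at 20 [118.90785968 119.13164318]
left edge y at 60 [119.1379902  119.60235429]
top edge x [array([96.8, 97.9]), array([95.4, 97.2]), array([94.9, 96.9]), array([94.8, 96.7])]
pin top slab 20 [54.2 59.2 20. ] tool [63.1 26.3 35.7]
pin top slab 22 [53.9 59.4 22. ] tool [63.3 26.  33.7]
pin top slab 24 [53.6 59.7 24. ] tool [63.6 25.8 31.7]
cloud at pin [53.6 59.4 22.3] [0.6915 0.0122 0.1299]
```

```bash
sed -i 's/^SY=.*/SY=-12.5; ST=25.; SC=np.array([.640,-.0377,.0878])+frame(-12.5,25.).apply([-.0011,-.0006,.0003])/' tgt.py; python3 -c "
from hm import *
plan(slab(30,0,58),toolrot(SY,ST))"
```

```text
t 6.08 p [ 0.641  -0.0413  0.1507] delta mm [ 2.7  0.7 -2. ] deg [-0.3   0.18 -0.22] minrows 1 open 0.0238 F [-0.28 -0.13 -3.15] q [ 0.57  0.14 -0.64  1.95  0.31  0.69 -0.47]
```

```bash
python3 -m jog '[[[3,1,0,-0.3,0.2,-0.2],[3,1,0,-0.3,0.2,-0.2],[3,1,0,-0.3,0.2,-0.2],[3,1,0,-0.3,0.2,-0.2]]]'; python3 - <<'E'
from hm import *
p,r=wsnap("w6")
plan(slab(30,0,58),toolrot(SY,ST))
crop(load("w6"),280,110,90,90,8,"w6c")
E
```

```text
time: 6.42
ee_pos: [0.6426, -0.0384, 0.1516]
ee_rot: [2.164, 1.737, 0.386]
ft_force: [-0.1, -0.6, -3.7]
opening: 0.0237
pose [ 0.6426 -0.0384  0.1516] moved mm [-0.05 -0.05 -0.17]
t 6.47 p [ 0.6426 -0.0385  0.1514] delta mm [-0.4 -0.4 -1.8] deg [ 0.02 -0.01 -0.  ] minrows 1 open 0.0239 F [-0.09 -0.4  -3.1 ] q [ 0.57  0.13 -0.65  1.95  0.31  0.68 -0.48]
```

View pics/w6c.png

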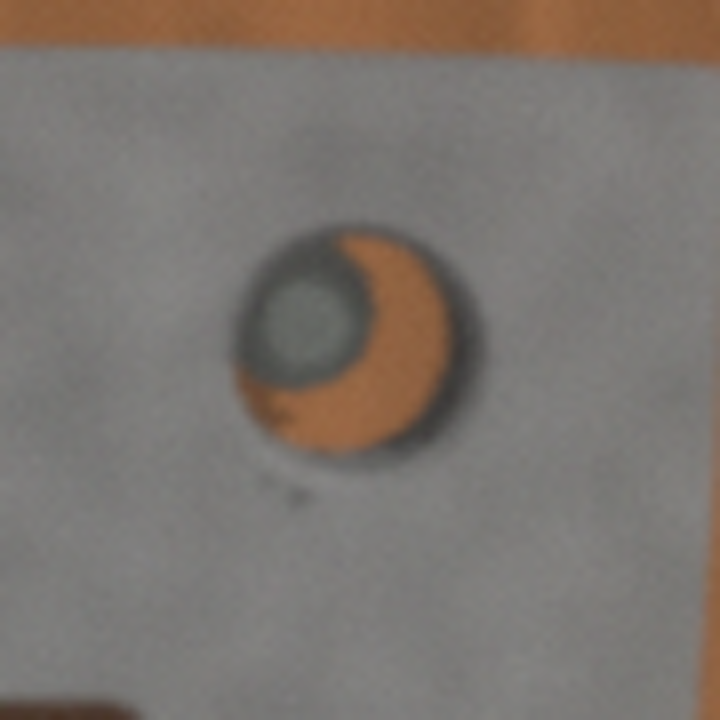

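```bash
python3 - <<'E'
from hm import *
z=load("w6");q=np.load("pics/w6_p.npz");p=q["p"];r=R.from_rotvec(q["r"])
hole("w6",325,150,p,r,15)
n=SF.apply([0,0,1])
for (u,v) in [(280+310/8,110+320/8)]:
    ray=wray(z,u,v)
    t=(.022-(z["xyz"]-SC)@n)/(ray@n); P=z["xyz"]+ray*t; print("pin top slab",np.round(SF.inv().apply(P-SC)*1000,1), "tool",np.round(r.inv().apply(P-p)*1000,1))
E
```

```text
plate tool z med 19.759204788255975 tool x max 79.18182199925157
straight edge tool y [48.2901107  49.74817152]
plane slope deg [0.1397913  0.14862373] z0 19.67429893824961
hole px 323.56954887218046 152.10902255639098 532 hole centre top tool [60.6 25.1 19.9]
 at underside [59.2 26.6 29.9]
pin top slab [55.  60.2 22. ] tool [59.7 24.5 34.4]
```

```bash
python3 -m jog '[[[-0.4,-0.4,4,0,0,0],[-0.4,-0.4,8,0,0,0],[-0.4,-0.4,12,0,0,0],[-0.4,-0.4,15,0,0,0],[-0.4,-0.4,15,0,0,0]]]'; python3 -c "
from hm import *
plan(slab(30,0,30),toolrot(SY,ST))"
```

```text
time: 6.88
ee_pos: [0.6479, -0.0403, 0.1364]
ee_rot: [2.166, 1.738, 0.384]
ft_force: [0.6, -0.2, -3.6]
opening: 0.0237
t 6.88 p [ 0.6479 -0.0403  0.1364] delta mm [ 0.2  0.8 10.2] deg [-0.08 -0.02 -0.01] minrows 1 open 0.0237 F [ 0.59 -0.19 -3.59] q [ 0.56  0.17 -0.64  1.95  0.35  0.66 -0.5 ]
```

No contact force, and the holes are on the pins. Continuing down.

```bash
python3 -m jog '[[[0.2,0.8,3,0,0,0],[0.2,0.8,6,0,0,0],[0.2,0.8,8,0,0,0],[0.2,0.8,9,0,0,0],[0.2,0.8,9,0,0,0]]]'; python3 -c "
from hm import *
plan(slab(30,0,30),toolrot(SY,ST))"
```

```text
time: 7.3
ee_pos: [0.6523, -0.0411, 0.1281]
ee_rot: [2.166, 1.738, 0.384]
ft_force: [-0.5, 0.1, -2.7]
opening: 0.0238
t 7.3 p [ 0.6523 -0.0411  0.1281] delta mm [0.  0.3 0.9] deg [-0.12 -0.02 -0.01] minrows 1 open 0.0238 F [-0.55  0.07 -2.71] q [ 0.55  0.19 -0.63  1.95  0.37  0.65 -0.52]
```

```bash
python3 -m jog '[[[0,0,1,0,0,0],[0,0,2,0,0,0],[0,0,2.5,0,0,0],[0,0,2.5,0,0,0]]]'; python3 -c "
from hm import *
p,r=wsnap('w7')
plan(slab(30,0,30),toolrot(SY,ST))
print(SF.inv().apply(env.get_obs()['ft_force']))"
```

```text
time: 7.63
ee_pos: [0.6532, -0.0413, 0.1271]
ee_rot: [2.166, 1.738, 0.383]
ft_force: [-9.6, 0.3, 6.3]
opening: 0.0235
pose [ 0.6532 -0.0413  0.1271] moved mm [-0.01 -0.06 -0.  ]
t 7.68 p [ 0.6532 -0.0413  0.1271] delta mm [ 0.1 -0.  -0.5] deg [-0.09  0.04 -0.  ] minrows 1 open 0.0241 F [-8.62 -1.08  5.88] q [ 0.55  0.19 -0.63  1.95  0.38  0.65 -0.53]
[-4.92897925 -2.91721648  8.78308433]
```

View pics/w7.png

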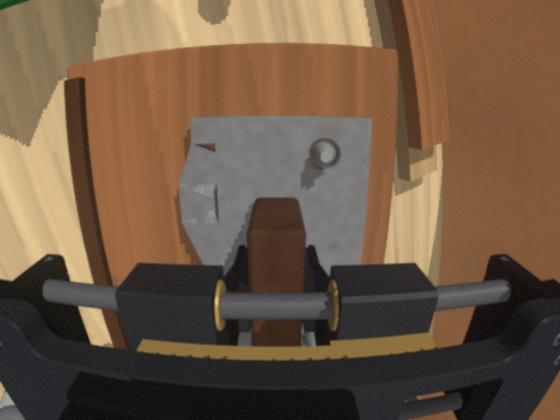

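Seated: the left pin shows in its hole at (325,152), with about 10 N contact. Releasing.

```bash
python3 -m jog '[[[0,0,-1,0,0,0],[0,0,-1,0,0,0],[0,0,-1,0,0,0],[0,0,-1,0,0,0],[0,0,-1,0,0,0]]]' 0.6;  python3 -m jog '[[[0,0,-15,0,0,0],[0,0,-45,0,0,0],[0,0,-80,0,0,0],[0,0,-115,0,0,0],[0,0,-130,0,0,0]]]' 0.6; python3 -c "
from hm import *
plan(slab(30,0,160),toolrot(SY,ST))"
```

```text
time: 8.1
ee_pos: [0.6531, -0.0412, 0.1282]
ee_rot: [2.165, 1.738, 0.384]
ft_force: [-1.0, 0.3, 0.5]
opening: 0.0496
time: 8.52
ee_pos: [0.6005, -0.0283, 0.2511]
ee_rot: [2.16, 1.735, 0.389]
ft_force: [0.4, 0.1, -0.3]
opening: 0.069
t 8.52 p [ 0.6005 -0.0283  0.2511] delta mm [-1.2 -3.3  4.8] deg [0.31 0.01 0.06] minrows 1 open 0.069 F [ 0.42  0.11 -0.29] q [ 0.63 -0.08 -0.66  1.92  0.08  0.86 -0.29]
```

```bash
python3 -m jog '[[[0,-10,0,0,0,0],[0,-20,0,0,0,0],[0,-20,0,0,0,0],[0,-20,0,0,0,0]]]'; python3 -c "
from hm import *
p,r=wsnap('w8')"
```

```text
time: 8.85
ee_pos: [0.5819, -0.0245, 0.2412]
ee_rot: [2.161, 1.736, 0.387]
ft_force: [0.7, -0.7, -0.7]
opening: 0.0698
pose [ 0.5819 -0.0245  0.2412] moved mm [ 0.48 -0.09  0.18]
```

View pics/w8.png

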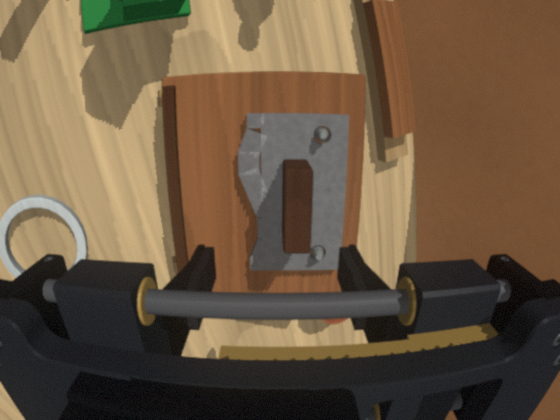

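Both pins show in the holes, at (323,133) and (318,253). Now I'll measure flushness and the edge.

```bash
cat > em.py <<'E'
from hm import *
def em(tag):
    z=load(tag);W=wcloud(z);S=(W-SC)@SF.as_matrix()*1000
    im=z["im"].astype(int); grey=(im.max(-1)-im.min(-1)<25)
    reg=(abs(S[...,0]-30)<70)&(abs(S[...,1])<90)
    pl=reg&grey&(S[...,2]>3)&(S[...,2]<18)
    q=S[pl]; A=np.c_[q[:,:2],np.ones(len(q))]; c=np.linalg.lstsq(A,q[:,2],rcond=None)[0]
    print("plate",len(q),"slopes deg",np.round(np.degrees(np.arctan(c[:2])),2),"z at (30,0)",round(c@[30,0,1],1),"y range",np.round(np.percentile(q[:,1],[.3,99.7]),1))
    b=(~grey)&(abs(S[...,2])<6)&(S[...,0]>-75)&(S[...,0]<-35)&(abs(S[...,1])<100); s=S[b];A=np.c_[s[:,:2],np.ones(len(s))]; c=np.linalg.lstsq(A,s[:,2],rcond=None)[0]
    print("slab",len(s),"slopes",np.round(np.degrees(np.arctan(c[:2])),2),"z at (-30,0)",round(c@[-30,0,1],1), "edges y", [np.round(np.percentile(S[(abs(S[...,2])<6)&(abs(S[...,0]+55)<20)&(abs(S[...,1])<140)][:,1],k),1) for k in (.3,99.7)])
    out=[]
    for y in np.arange(-74,78,4):
        m=abs(q[:,1]-y)<2.2; out.append([y,np.percentile(q[m,0],1.5),np.percentile(q[m,0],98.5)])
    out=np.array(out); print(np.round(out,1).tolist()); return out
E
python3 -c "
from em import *
o=em('w8'); e=np.load('edge.npy'); print('offset vs table profile (expect 30):',np.round(np.interp(o[:,0],e[:,0],e[:,1]),1).tolist(), np.median(o[:,1]-np.interp(o[:,0],e[:,0],e[:,1])))
"
```

```text
plate 12085 slopes deg [0.08 0.13] z at (30,0) 9.9 y range [-79.8  79.3]
slab 6530 slopes [0.05 0.13] z at (-30,0) -0.2 edges y [np.float64(-113.3), np.float64(118.7)]
[[-74.0, -13.2, 76.3], [-70.0, -13.1, 76.0], [-66.0, -13.6, 76.4], [-62.0, -11.9, 76.7], [-58.0, -10.8, 78.1], [-54.0, -8.7, 78.2], [-50.0, -7.6, 78.8], [-46.0, -6.4, 79.2], [-42.0, -5.0, 78.2], [-38.0, -4.9, 79.1], [-34.0, -4.8, 79.3], [-30.0, -5.1, 79.0], [-26.0, -4.6, 78.8], [-22.0, -5.0, 78.8], [-18.0, -6.8, 79.1], [-14.0, -8.0, 78.9], [-10.0, -9.6, 79.0], [-6.0, -11.2, 78.9], [-2.0, -12.5, 78.5], [2.0, -14.3, 78.6], [6.0, -16.1, 78.1], [10.0, -17.9, 78.8], [14.0, -18.9, 78.4], [18.0, -20.7, 78.3], [22.0, -21.5, 78.2], [26.0, -22.3, 78.6], [30.0, -22.3, 78.9], [34.0, -22.2, 78.6], [38.0, -22.0, 78.3], [42.0, -21.9, 78.2], [46.0, -20.9, 78.1], [50.0, -19.1, 78.8], [54.0, -18.0, 78.7], [58.0, -16.1, 78.6], [62.0, -15.1, 78.5], [66.0, -13.3, 78.1], [70.0, -13.2, 78.2], [74.0, -13.1, 78.9]]
offset vs table profile (expect 30): [-43.9, -44.0, -43.2, -41.9, -40.6, -39.3, -36.8, -35.6, -35.2, -35.3, -35.4, -35.4, -35.5, -35.3, -36.6, -38.2, -39.5, -41.1, -43.1, -44.4, -45.7, -48.1, -49.3, -51.2, -51.8, -52.6, -52.2, -51.8, -51.7, -51.7, -50.5, -49.3, -48.2, -46.9, -44.6, -43.5, -43.5, -43.6] 30.184502822694242
```

```bash
python3 - <<'E'
from h import *
for n in ["top0","side0"]:
    z=load(n);W=cloud(z);im=z["im"].astype(int)
    X,Y,Z=W[...,0],W[...,1],W[...,2]
    reg=(X>.40)&(X<.62)&(Y>.27)&(Y<.43)
    sc=reg&(Z>.06)&(im[...,0]>95)
    P=W[sc]; print(n,"scriber pts",len(P),np.round(P.mean(0),3),"min",np.round(P.min(0),3),"max",np.round(P.max(0),3))
    c=P.mean(0); u,s,vt=np.linalg.svd(P-c); print("axis",np.round(vt[0],3), "normal",np.round(vt[2],3))
    rs=reg&(Z>.02)&(im[...,0]<95); P=W[rs]; print("rest upper",np.round(P.mean(0),3),np.round(P.min(0),3),np.round(P.max(0),3))
    ft=reg&(Z>.006)&(Z<.05)&(im[...,0]<95); P=W[ft]; print("foot",len(P),cv2.minAreaRect((P[:,:2]*1000).astype(np.float32)),np.median(P[:,2]))
crop(load("top0"),130,190,80,80,8,"tc"); crop(load("side0"),230,280,90,90,7,"sc")
E
```

```text
top0 scriber pts 132 [0.505 0.375 0.155] min [0.474 0.36  0.063] max [0.593 0.406 0.187]
axis [-0.631 -0.193  0.751] normal [-0.451 -0.696 -0.558]
rest upper [0.546 0.359 0.089] [0.477 0.331 0.02 ] [0.604 0.405 0.173]
foot 356 ((545.4019775390625, 368.3914794921875), (74.94824981689453, 118.57182312011719), 88.28087615966797) 0.015621173211556427
side0 scriber pts 371 [0.501 0.376 0.149] min [0.47  0.329 0.063] max [0.587 0.387 0.184]
axis [ 0.618 -0.154 -0.771] normal [-0.686 -0.585 -0.432]
rest upper [0.55  0.386 0.078] [0.502 0.333 0.02 ] [0.59  0.409 0.125]
foot 762 ((542.1728515625, 370.6508483886719), (77.53560638427734, 116.70195770263672), 87.12753295898438) 0.01503929688636374
```

View pics/tc.png

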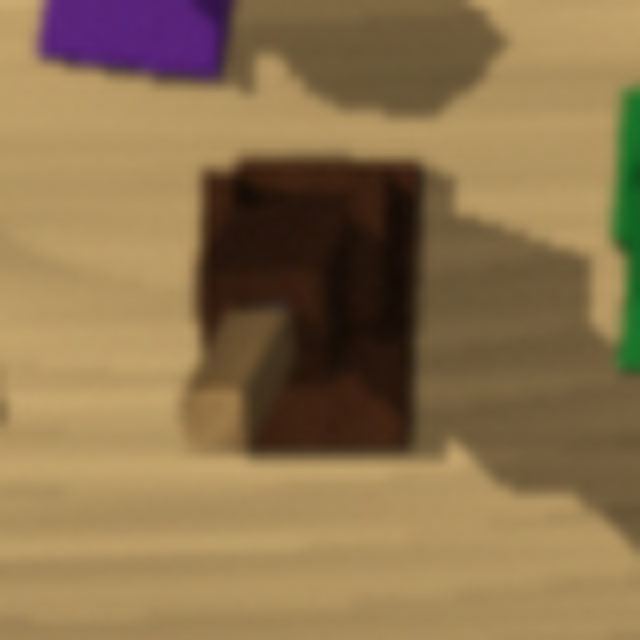

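View pics/sc.png

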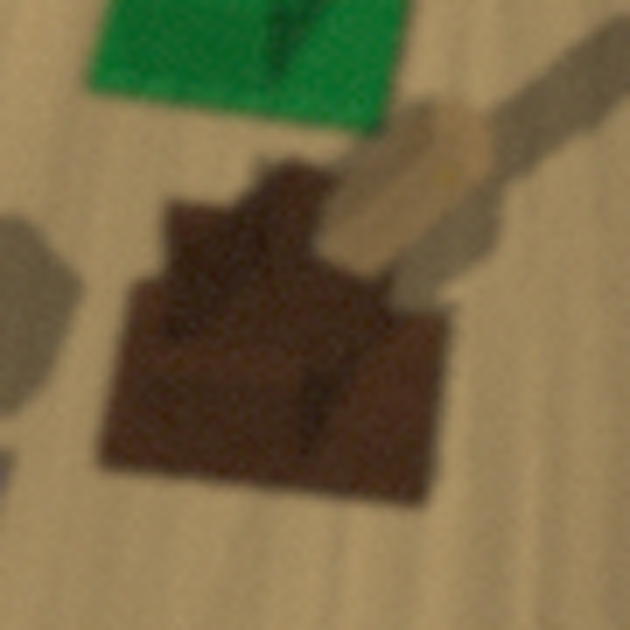

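```bash
cat >> tgt.py <<'E'
RY=-2.3; RT=30.; HC=np.array([.503,.374,.1436])  # scriber handle centre
RF=frame(RY,RT)
def rest(x,y,z): return HC+RF.apply(np.array([x,y,z])/1000)
E
python3 -c "
from tgt import *
print(rest(0,0,170)); plan(rest(0,0,170),toolrot(RY,RT))"
```

```text
[0.41806848 0.3774112  0.29082432]
t 8.9 p [ 0.5824 -0.0246  0.2414] delta mm [ 357.1 -202.4 -150.3] deg [-4.77  4.75 -8.98] minrows 11 open 0.0697 F [-1.36  0.06  0.05] q [ 0.63 -0.12 -0.65  1.97  0.05  0.84 -0.28]
```

```bash
python3 -m jog '[[[25,-18,-20,-0.4,0.4,-0.8],[55,-36,-40,-0.8,0.8,-1.6],[87,-53,-55,-1.2,1.2,-2.4],[119,-70,-65,-1.6,1.6,-3.2],[150,-86,-75,-2,2,-4]]]' 1; python3 -m jog '[[[30,-17,-12,-0.4,0.4,-0.7],[60,-34,-24,-0.8,0.8,-1.4],[90,-51,-36,-1.2,1.2,-2.1],[120,-68,-48,-1.6,1.6,-2.8],[150,-85,-58,-2,2,-3.5]]]'; python3 -c "
from tgt import *
plan(rest(0,0,170),toolrot(RY,RT))"
```

```text
time: 9.32
ee_pos: [0.5073, 0.1464, 0.2728]
ee_rot: [2.075, 1.803, 0.437]
ft_force: [0.9, 0.1, 0.2]
opening: 0.0861
time: 9.73
ee_pos: [0.4261, 0.3115, 0.2853]
ee_rot: [1.994, 1.862, 0.489]
ft_force: [0.7, 0.6, -0.3]
opening: 0.0871
t 9.73 p [0.4261 0.3115 0.2853] delta mm [ 65.2  -8.3 -10.8] deg [-0.7   0.67 -1.45] minrows 2 open 0.0871 F [ 0.69  0.6  -0.35] q [ 0.03 -0.26 -0.84  1.97  0.23  1.03 -0.98]
```

```bash
python3 -m jog '[[[25,0,10,-0.3,0.3,-0.7],[45,-2,20,-0.6,0.6,-1.3],[45,-2,30,-0.6,0.6,-1.3],[45,-2,30,-0.6,0.6,-1.3]]]'; python3 -c "
from tgt import *
wsnap('w9')
plan(rest(0,0,120),toolrot(RY,RT))"
```

```text
time: 10.07
ee_pos: [0.4419, 0.3551, 0.2552]
ee_rot: [1.967, 1.886, 0.497]
ft_force: [1.9, -1.4, 0.5]
opening: 0.0868
pose [0.4419 0.3551 0.2552] moved mm [ 0.32 -0.91  0.84]
t 10.12 p [0.4422 0.3542 0.256 ] delta mm [22.2 -4.3  7.3] deg [-0.36  0.18 -0.16] minrows 1 open 0.0868 F [ 0.16 -0.37 -0.65] q [ 0.06 -0.1  -0.98  1.93  0.4   1.   -1.15]
```

View pics/w9.png

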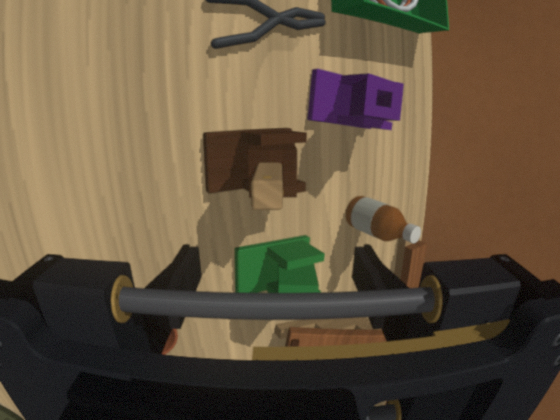

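```bash
cat > sm.py <<'E'
from tgt import *
def sm(tag):
    z=load(tag);W=wcloud(z);im=z["im"].astype(int);S=((W-HC)@RF.as_matrix())*1000
    m=(abs(S[...,0])<30)&(abs(S[...,1])<30)&(S[...,2]>-38)&(S[...,2]<60)&(im[...,0]>85)&(im[...,0]-im[...,2]>20)
    n,lab,st,ce=cv2.connectedComponentsWithStats(m.astype(np.uint8)); l=1+np.argmax(st[1:,4]); m=lab==l
    s=S[m]; print(tag,"pts",len(s),"bbox px",st[l][:4])
    top=s[s[:,2]>np.percentile(s[:,2],99)-4]
    e=s[s[:,2]>38.]; 
    print("z 99.5%",np.percentile(s[:,2],99.5)); 
    zt=np.median(top[:,2]); e=top
    (c,sz,a)=cv2.minAreaRect(e[:,:2].astype(np.float32)); print("end face n",len(e),"z",zt,"centre",np.round(c,1),np.round(sz,1),a)
    for lo in range(-35,40,15):
        k=(s[:,2]>lo)&(s[:,2]<lo+15)
        if k.sum()>20: print(lo,"x",np.round(np.percentile(s[k,0],[1,99]),1),"y",np.round(np.percentile(s[k,1],[1,99]),1))
    # side face y+ plane fit
    dark=(abs(S[...,0])<40)&(abs(S[...,1])<40)&(S[...,2]>-46)&(S[...,2]<-32)&(im[...,0]<85); d=S[dark]; print("mouth face",len(d),"z",np.median(d[:,2]),"x",np.percentile(d[:,0],[1,99]),"y",np.percentile(d[:,1],[1,99]))
    return z,S,m
E
python3 - <<'E'
from sm import *
z,S,m=sm("w9")
crop(z,190,110,160,120,5,"w9c")
E
```

```text
w9 pts 1367 bbox px [251 163  33  47]
z 99.5% 42.106638985633694
end face n 914 z 40.427411565992266 centre [-3.8 -2.5] [22.9 24. ] 0.19592444598674774
-35 x [-14.7   7.3] y [7.6 9. ]
-20 x [-14.3   7.2] y [7.8 9. ]
-5 x [-14.6   7.1] y [7.7 9.3]
10 x [-14.5   7. ] y [8.1 9.8]
25 x [-16.    7.7] y [-14.6   9.9]
mouth face 1247 z -39.26170837838506 x [-24.84144452  22.33471179] y [-24.88210893  21.26969806]
```

View pics/w9c.png

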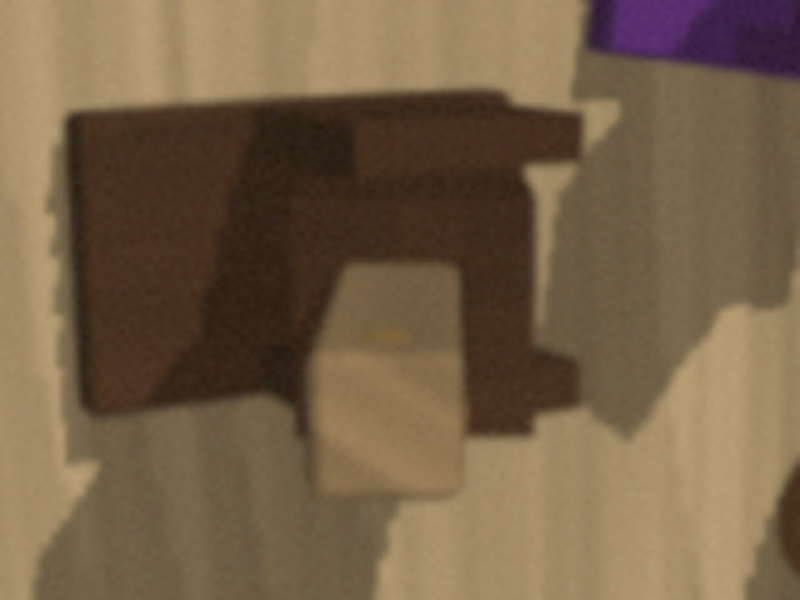

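```bash
sed -i 's/^RF=.*/RF=frame(RY,RT); HC=HC+RF.apply([-.0038,-.0025,.0004])/' tgt.py; python3 -c "
from tgt import *
print(HC); plan(rest(0,0,85),toolrot(RY,RT))"
```

```text
[0.49941159 0.37164211 0.14204641]
t 10.12 p [0.4422 0.3542 0.256 ] delta mm [19.8 -7.9 41.9] deg [-0.36  0.18 -0.16] minrows 2 open 0.0868 F [ 0.16 -0.37 -0.65] q [ 0.06 -0.1  -0.98  1.93  0.4   1.   -1.15]
```

```bash
python3 -m jog '[[[10,-4,15,-0.2,0.1,-0.2],[20,-8,32,-0.4,0.2,-0.2],[20,-8,42,-0.4,0.2,-0.2],[20,-8,42,-0.4,0.2,-0.2],[20,-8,42,-0.4,0.2,-0.2]]]'; python3 -c "
from sm import *
wsnap('w10')
sm('w10')
plan(rest(0,0,60),toolrot(RY,RT))"
```

```text
time: 10.53
ee_pos: [0.4573, 0.372, 0.2151]
ee_rot: [1.962, 1.883, 0.503]
ft_force: [0.7, -0.4, 0.3]
opening: 0.0872
pose [0.4573 0.372  0.2151] moved mm [0.06 0.58 0.93]
w10 pts 2136 bbox px [257 191  38  64]
z 99.5% 41.69097838489584
end face n 1223 z 40.09063969004008 centre [-0.2  0.1] [23.9 23.7] 89.1878662109375
-35 x [-10.8  10.8] y [10.9 12.3]
-20 x [-10.8  11. ] y [10.8 12.4]
-5 x [-10.8  11.2] y [10.1 12.3]
10 x [-10.6  11.3] y [10.2 12.2]
25 x [-12.2  11.4] y [-11.4  12.4]
mouth face 1666 z -39.78180470509085 x [-20.79490917  26.41860097] y [-22.69443448  24.12978877]
t 10.58 p [0.4574 0.3726 0.216 ] delta mm [ 0.8 -0.6 25. ] deg [ 0.05  0.05 -0.05] minrows 1 open 0.0873 F [-0.02 -0.11  0.67] q [ 0.05  0.04 -1.05  1.94  0.59  0.98 -1.32]
```

View pics/w10.png

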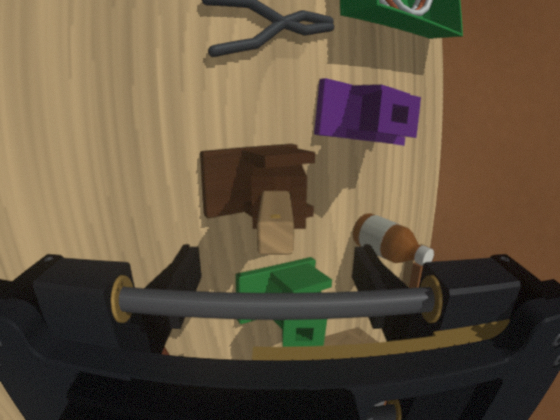

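```bash
python3 -m jog '[[[1,-0.6,20,0,0,0],[1,-0.6,40,0,0,0],[1,-0.6,60,0,0,0],[1,-0.6,78,0,0,0],[1,-0.6,78,0,0,0]]]'; python3 -m jog '[[[0,0,5,0,0,0],[0,0,10,0,0,0],[0,0,10,0,0,0]]]'; python3 -c "
from sm import *
plan(rest(0,0,-5),toolrot(RY,RT))"
```

```text
time: 11.0
ee_pos: [0.4969, 0.369, 0.146]
ee_rot: [1.965, 1.88, 0.499]
ft_force: [-0.4, -1.3, -1.0]
opening: 0.0873
time: 11.25
ee_pos: [0.5023, 0.3684, 0.1378]
ee_rot: [1.965, 1.878, 0.499]
ft_force: [0.2, -0.0, 0.7]
opening: 0.0872
t 11.25 p [0.5023 0.3684 0.1378] delta mm [ 3.1 -0.6 -0.2] deg [-0.04  0.33 -0.19] minrows 1 open 0.0872 F [ 0.15 -0.02  0.67] q [-0.02  0.25 -0.98  1.96  0.85  0.92 -1.49]
```

Correct the 3 mm sideways error, then close.

```bash
python3 -m jog '[[[3,-0.6,0,0,0.3,-0.2],[3,-0.6,0,0,0.3,-0.2],[3,-0.6,0,0,0.3,-0.2],[3,-0.6,0,0,0.3,-0.2],[3,-0.6,0,0,0.3,-0.2]]]' -1; python3 -c "
from sm import *
plan(rest(0,0,-5),toolrot(RY,RT))"
```

```text
time: 11.67
ee_pos: [0.5019, 0.3716, 0.1379]
ee_rot: [1.961, 1.884, 0.504]
ft_force: [-0.4, -0.1, -1.3]
opening: 0.0616
t 11.67 p [0.5019 0.3716 0.1379] delta mm [-0.  -0.1  0.1] deg [-0.02  0.02  0.01] minrows 1 open 0.0616 F [-0.36 -0.09 -1.33] q [-0.02  0.25 -0.98  1.96  0.85  0.92 -1.49]
```

```bash
python3 -m jog '[[[0,0,0,0,0,0],[0,0,0,0,0,0],[0,0,0,0,0,0],[0,0,0,0,0,0],[0,0,0,0,0,0]]]' -1; python3 -m jog '[[[0,0,0,0,0,0],[0,0,0,0,0,0],[0,0,0,0,0,0],[0,0,0,0,0,0]]]' -1; python3 -c "
from sm import *
p,r,o=tool(); np.savez('grasp.npz',p=p,r=r.as_rotvec())
plan(rest(0,0,-5),toolrot(RY,RT))"
```

```text
time: 12.08
ee_pos: [0.5019, 0.3715, 0.1378]
ee_rot: [1.961, 1.884, 0.504]
ft_force: [-0.2, 0.3, 1.4]
opening: 0.0284
time: 12.42
ee_pos: [0.5018, 0.3716, 0.1377]
ee_rot: [1.961, 1.884, 0.504]
ft_force: [-0.1, -0.1, -0.4]
opening: 0.024
t 12.42 p [0.5018 0.3716 0.1377] delta mm [-0.   0.1  0.1] deg [-0.03  0.02  0.01] minrows 1 open 0.024 F [-0.05 -0.12 -0.39] q [-0.02  0.25 -0.98  1.96  0.85  0.92 -1.49]
```

```bash
python3 -m jog '[[[0,1.5,-4,0,0,0],[0,2,-15,0,0,0],[0,2,-30,0,0,0],[0,2,-48,0,0,0],[0,2,-66,0,0,0]]]'; python3 -m jog '[[[0,0,-25,0,0,0],[0,0,-45,0,0,0],[0,0,-45,0,0,0]]]'; python3 -c "
from sm import *
plan(rest(0,0,-5),toolrot(RY,RT))
snap('side','s11'); wsnap('w11')
plan(slab(-20,66,110+150),toolrot(SY,ST))"
```

```text
time: 12.83
ee_pos: [0.4698, 0.3726, 0.196]
ee_rot: [1.962, 1.885, 0.502]
ft_force: [0.6, 0.5, -1.0]
opening: 0.0239
time: 13.08
ee_pos: [0.4465, 0.3765, 0.2394]
ee_rot: [1.957, 1.885, 0.511]
ft_force: [-1.0, 1.3, -0.5]
opening: 0.0237
t 13.08 p [0.4465 0.3765 0.2394] delta mm [ -3.1  -3.2 115.8] deg [ 0.22 -0.2   0.1 ] minrows 3 open 0.0237 F [-0.98  1.32 -0.53] q [ 0.08 -0.01 -1.07  1.92  0.52  1.   -1.26]
pose [0.4474 0.3749 0.2375] moved mm [ 0.27 -1.43 -1.78]
t 13.18 p [0.4477 0.3735 0.2357] delta mm [-316.   120.1  -21.6] deg [ 5.   -4.65  9.07] minrows 9 open 0.0239 F [ 0.29  0.36 -1.38] q [ 0.08 -0.01 -1.07  1.92  0.52  1.   -1.27]
```

View pics/s11.png

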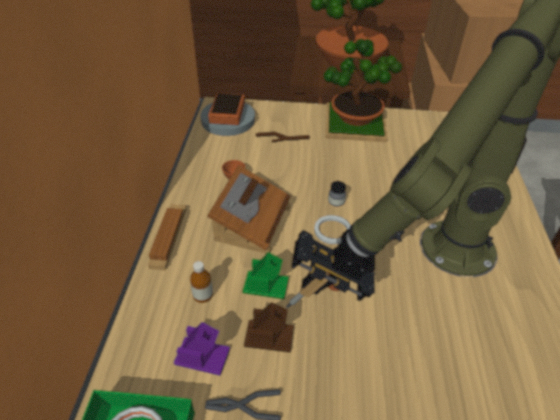

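View pics/w11.png

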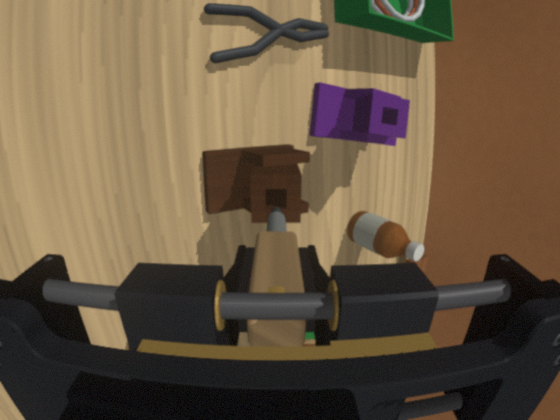

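```bash
python3 -c "
from sm import *
print(slab(-20,66,180))
plan(slab(-20,66,180),toolrot(SY,ST))"; 
```

```text
[0.56109348 0.04678104 0.24229005]
t 13.18 p [0.4477 0.3735 0.2357] delta mm [-321.9  112.7   57.9] deg [ 5.   -4.65  9.07] minrows 9 open 0.0239 F [ 0.29  0.36 -1.38] q [ 0.08 -0.01 -1.07  1.92  0.52  1.   -1.27]
```

```bash
python3 -m jog '[[[-25,24,-20,0.5,-0.5,0.9],[-60,40,-20,1,-1,1.8],[-95,52,-14,1.5,-1.4,2.7],[-130,62,-8,2,-1.9,3.6],[-163,72,2,2.5,-2.3,4.5]]]'; python3 -c "
from sm import *
plan(slab(-20,66,180),toolrot(SY,ST))"; 
```

```text
time: 13.6
ee_pos: [0.5048, 0.205, 0.2694]
ee_rot: [2.066, 1.811, 0.443]
ft_force: [0.0, 0.3, -1.4]
opening: 0.0238
t 13.6 p [0.5048 0.205  0.2694] delta mm [-149.5   55.4   59.2] deg [ 2.44 -2.22  4.46] minrows 5 open 0.0238 F [ 0.04  0.34 -1.41] q [ 0.2  -0.22 -0.73  1.98  0.18  0.95 -0.75]
```

```bash
python3 -m jog '[[[-32,12,4,0.5,-0.5,0.9],[-65,24,12,1,-1,1.8],[-98,36,25,1.5,-1.4,2.7],[-130,47,42,2,-1.8,3.6],[-149,55,55,2.4,-2.2,4.4]]]'; python3 -m jog '[[[0,0,2,0,0,0],[0,0,2,0,0,0],[0,0,2,0,0,0]]]';python3 -c "
from sm import *
wsnap('w12');snap('side','s12')
plan(slab(-20,66,180),toolrot(SY,ST))"; 
```

```text
time: 14.02
ee_pos: [0.5584, 0.0415, 0.2427]
ee_rot: [2.17, 1.733, 0.377]
ft_force: [0.9, 0.8, -0.6]
opening: 0.0238
time: 14.27
ee_pos: [0.5584, 0.0415, 0.2388]
ee_rot: [2.173, 1.735, 0.374]
ft_force: [1.1, 0.6, -1.3]
opening: 0.0239
pose [0.5584 0.0415 0.2388] moved mm [0.33 1.   1.02]
t 14.37 p [0.559  0.0429 0.2406] delta mm [ 4.2  1.8 -1. ] deg [-0.26  0.23 -0.09] minrows 1 open 0.0237 F [-0.01  0.01 -0.77] q [ 0.3  -0.15 -0.49  2.    0.14  0.88 -0.49]
```

View pics/w12.png

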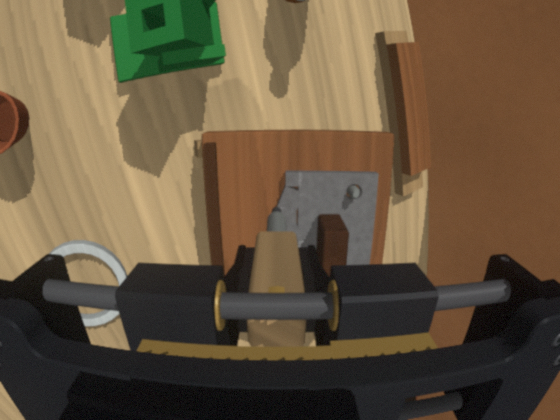

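View pics/s12.png

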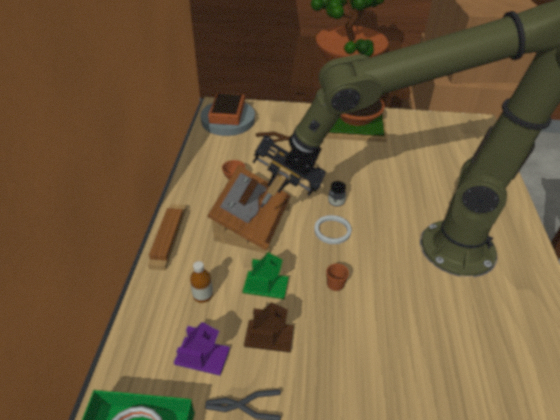

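```bash
python3 - <<'E'
from sm import *
z=load("w12");q=np.load("pics/w12_p.npz");p=q["p"];r=R.from_rotvec(q["r"])
T=(wcloud(z)-p)@r.as_matrix()*1000
for lo in range(-40,125,10):
    m=(abs(T[...,0])<25)&(abs(T[...,1])<20)&(T[...,2]>lo)&(T[...,2]<lo+10)
    if m.sum()>8: t=T[m]; print(lo,m.sum(),"x",np.round(np.percentile(t[:,0],[3,97]),1),"y",np.round(np.percentile(t[:,1],[3,97]),1))
c=r.inv().apply(z["xyz"]-p); rc=r.inv()*R.from_rotvec(z["rot"])
for zt in (60,85,110):
    v=rc.inv().apply(np.array([0,0,zt])/1000-c); th=np.arctan2(np.hypot(v[0],v[1]),v[2]); d=v[:2]/np.hypot(*v[:2]); print(zt,z["K"][:2,2]+d*th*z["K"][0,0])
crop(z,230,160,110,90,7,"w12c")
E
```

```text
-40 770 x [-9.3 12.2] y [-18.2  18.1]
-30 1051 x [ 8.9 12.2] y [-18.6  18.8]
-20 870 x [ 8.8 12.1] y [-18.9  18.9]
-10 756 x [ 8.8 12.1] y [-18.8  18.7]
0 614 x [ 8.9 12.2] y [-18.8  18.6]
10 420 x [ 9.1 12.2] y [-17.7  17.7]
20 267 x [10.4 12.3] y [-10.6  11.3]
30 46 x [10.9 12.1] y [-10.2  10.6]
40 34 x [5.5 7.3] y [-3.   4.2]
50 96 x [3.2 7.2] y [-5.3  6.3]
60 91 x [2.4 7.1] y [-6.   6.8]
70 84 x [2.1 7.1] y [-6.3  6.8]
80 36 x [2.6 7.1] y [-5.7  6.9]
90 17 x [2.3 4.2] y [-2.6  3.5]
100 23 x [0.7 4.3] y [-3.   4.3]
60 [275.62136479 231.52879047]
85 [275.65991559 219.33228969]
110 [275.69218088 209.24957927]
```

View pics/w12c.png

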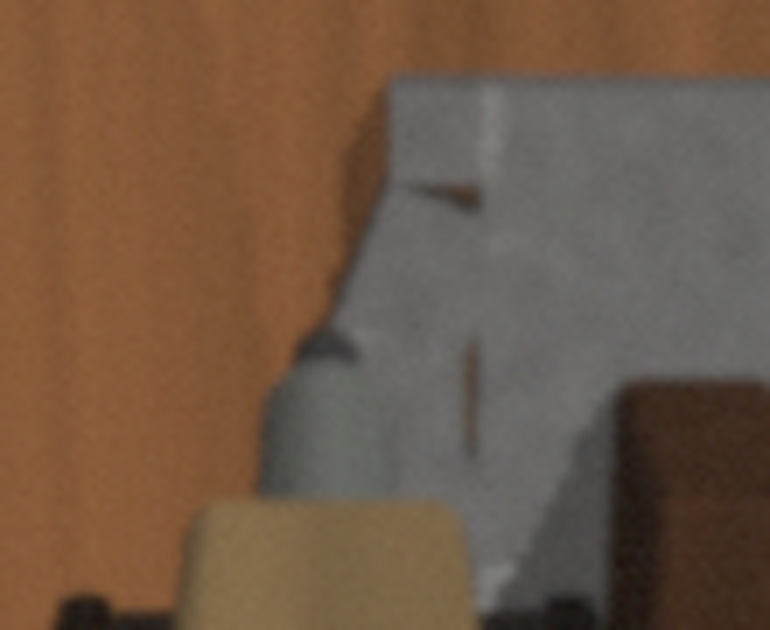

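```bash
cat > seam.py <<'E'
from tgt import *
SXY=np.array([[90,-19.6],[66,-19.7],[44,-28.0],[22,-28.0],[0,-19.8],[-22,-11.2],[-44,-11.2],[-66,-19.5],[-90,-19.5]])
def sx(y): return np.interp(-y,-SXY[:,0],SXY[:,1])
TIP=np.array([.1,.3,110.])
def state():
    p,r,o=tool(); t=SF.inv().apply(p+r.apply(TIP/1000)-SC)*1000
    print("t",round(float(o["time"]),2),"tip slab",np.round(t,1),"seam err",round(float(t[0]-sx(t[1])),2),"F slab",np.round(SF.inv().apply(o["ft_force"]),2),"rot err",np.round(np.degrees((r.inv()*toolrot(SY,ST)).as_rotvec()),2)); return p,r,t
def nxt(ys,z):
    p,r,t=state(); Rt=toolrot(SY,ST); w=np.degrees((r.inv()*Rt).as_rotvec())
    for y in ys:
        P=slab(sx(y),y,z)-Rt.apply(TIP/1000); print(round(float(y),1),np.round(r.inv().apply(P-p)*1000,1),np.round(w,1))
E
python3 -c "
from seam import *
nxt([69],15)"
```

```text
t 14.37 tip slab [-22.   61.5  69. ] seam err -0.63 F slab [-0.34  0.01 -0.7 ] rot err [-0.26  0.23 -0.09]
69.0 [ 7.3  2.1 54. ] [-0.3  0.2 -0.1]
```

```bash
python3 -m jog '[[[4,1,15,-0.3,0.2,-0.1],[7,2,30,-0.3,0.2,-0.1],[7,2,45,-0.3,0.2,-0.1],[7,2,54,-0.3,0.2,-0.1],[7,2,54,-0.3,0.2,-0.1]]]'; python3 -m jog '[[[0,0,0,0,0,0],[0,0,0,0,0,0]]]'; python3 -c "
from seam import *
nxt([69],15)
wsnap('w13');crop(load('w13'),230,130,130,120,6,'w13c')
nxt([69],4); nxt([69],-3.5)"
```

```text
time: 14.78
ee_pos: [0.5834, 0.0451, 0.1905]
ee_rot: [2.164, 1.74, 0.382]
ft_force: [-0.2, 0.7, -1.3]
opening: 0.0239
time: 14.95
ee_pos: [0.5834, 0.0458, 0.1911]
ee_rot: [2.163, 1.741, 0.383]
ft_force: [-0.5, -1.2, -1.8]
opening: 0.0237
t 14.95 tip slab [-21.6  69.9  14.3] seam err -1.96 F slab [-0.97 -1.3  -1.55] rot err [-0.1  -0.    0.15]
69.0 [-1.   1.8 -0.7] [-0.1 -0.   0.2]
pose [0.5834 0.0458 0.1911] moved mm [ 0.21 -0.16  0.35]
t 15.0 tip slab [-21.2  69.8  14.5] seam err -1.52 F slab [-1.05  0.26 -0.72] rot err [-0.06  0.    0.14]
69.0 [-0.8  1.4 10.5] [-0.1  0.   0.1]
t 15.0 tip slab [-21.2  69.8  14.5] seam err -1.52 F slab [-1.05  0.26 -0.72] rot err [-0.06  0.    0.14]
69.0 [-0.8  1.4 18. ] [-0.1  0.   0.1]
```

View pics/w13c.png

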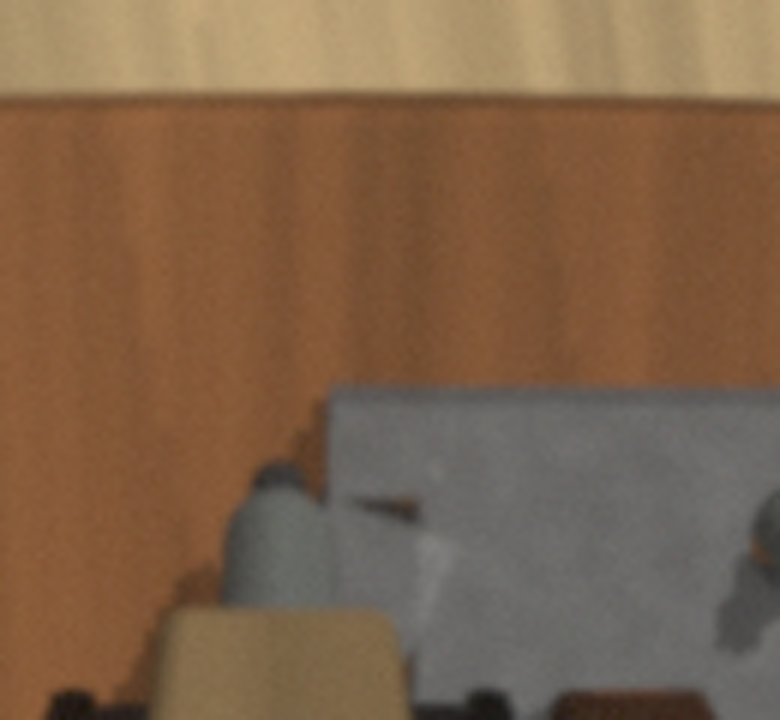

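The point at (278,475) in the crop sits just outside the edge, near the template's left end. Lowering it onto the wood.

```bash
python3 -m jog '[[[-0.8,1.4,6,0,0,0.1],[-0.8,1.4,11,0,0,0.1],[-0.8,1.4,15,0,0,0.1],[-0.8,1.4,17,0,0,0.1],[-0.8,1.4,17,0,0,0.1]]]'; python3 -c "
from seam import *
nxt([69],-3.5)"
```

```text
time: 15.42
ee_pos: [0.5917, 0.0428, 0.1762]
ee_rot: [2.165, 1.739, 0.384]
ft_force: [-0.5, -0.3, 0.2]
opening: 0.0237
t 15.42 tip slab [-19.9  68.9  -2.9] seam err -0.22 F slab [-0.29 -0.44  0.36] rot err [-0.08  0.01  0.04]
69.0 [0.1 0.1 0.6] [-0.1  0.   0. ]
```

```bash
python3 -m jog '[[[0,0.1,0.6,0,0,0],[0,0.1,0.6,0,0,0]]]'; python3 -c "
from seam import *
nxt([67,65,63,61,59,57],-3.5)"
```

```text
time: 15.58
ee_pos: [0.5921, 0.0427, 0.1756]
ee_rot: [2.165, 1.739, 0.384]
ft_force: [-1.7, 0.4, 0.8]
opening: 0.0236
t 15.58 tip slab [-19.8  68.8  -3.6] seam err -0.15 F slab [-1.26  0.04  1.44] rot err [-0.09  0.01  0.03]
67.0 [-1.9 -0.  -0.1] [-0.1  0.   0. ]
65.0 [-3.9 -0.4 -0.1] [-0.1  0.   0. ]
63.0 [-5.9 -1.2 -0.1] [-0.1  0.   0. ]
61.0 [-7.9 -1.9 -0.1] [-0.1  0.   0. ]
59.0 [-9.9 -2.7 -0.1] [-0.1  0.   0. ]
57.0 [-11.9  -3.4  -0.1] [-0.1  0.   0. ]
```

```bash
python3 -m jog '[[[-1.9,0,-0.1,0,0,0],[-3.9,-0.4,-0.1,0,0,0],[-5.9,-1.2,-0.1,0,0,0],[-7.9,-1.9,-0.1,0,0,0],[-9.9,-2.7,-0.1,0,0,0]]]'; python3 -c "
from seam import *
nxt([57.5,55.5,53.5,51.5,49.5],-3.5)"
```

```text
time: 16.0
ee_pos: [0.5876, 0.0335, 0.1748]
ee_rot: [2.165, 1.738, 0.384]
ft_force: [-0.2, 1.6, 0.2]
opening: 0.0238
t 16.0 tip slab [-22.2  58.9  -3.3] seam err 0.15 F slab [-0.44  1.48  0.38] rot err [-0.05 -0.    0.03]
57.5 [-1.3 -0.8  0.2] [-0.1 -0.   0. ]
55.5 [-3.3 -1.5  0.2] [-0.1 -0.   0. ]
53.5 [-5.3 -2.3  0.2] [-0.1 -0.   0. ]
51.5 [-7.3 -3.   0.2] [-0.1 -0.   0. ]
49.5 [-9.3 -3.8  0.2] [-0.1 -0.   0. ]
```

```bash
python3 -m jog '[[[-2,-1,0.2,0,0,0],[-4,-1.8,0.2,0,0,0],[-6,-2.6,0.2,0,0,0],[-8,-3.3,0.2,0,0,0],[-10,-4.1,0.2,0,0,0]]]'; python3 -c "
from seam import *
nxt([47,45,44,43,41,39],-3.5)"
```

```text
time: 16.42
ee_pos: [0.5818, 0.0243, 0.1729]
ee_rot: [2.165, 1.738, 0.384]
ft_force: [0.4, 0.8, 0.4]
opening: 0.0238
t 16.42 tip slab [-26.4  48.7  -3.5] seam err -0.16 F slab [0.36 0.83 0.24] rot err [-0.05 -0.    0.03]
47.0 [-1.7 -0.6  0. ] [-0.1 -0.   0. ]
45.0 [-3.7 -1.3  0. ] [-0.1 -0.   0. ]
44.0 [-4.7 -1.7  0. ] [-0.1 -0.   0. ]
43.0 [-5.7 -1.7  0. ] [-0.1 -0.   0. ]
41.0 [-7.7 -1.7  0. ] [-0.1 -0.   0. ]
39.0 [-9.7 -1.7  0. ] [-0.1 -0.   0. ]
```

```bash
python3 -m jog '[[[-1.8,-0.6,0,0,0,0],[-3.8,-1.3,0,0,0,0],[-5.7,-1.7,0,0,0,0],[-7.7,-1.7,0,0,0,0],[-9.8,-1.7,0,0,0,0]]]'; python3 -c "
from seam import *
nxt([37,35,33,31,29],-3.5)"
```

```text
time: 16.83
ee_pos: [0.5779, 0.015, 0.172]
ee_rot: [2.165, 1.739, 0.384]
ft_force: [-1.4, 1.3, 1.0]
opening: 0.0241
t 16.83 tip slab [-28.4  38.7  -3.6] seam err -0.41 F slab [-1.05  0.99  1.62] rot err [-0.08 -0.    0.03]
37.0 [-1.7  0.3 -0.1] [-0.1 -0.   0. ]
35.0 [-3.7  0.3 -0.1] [-0.1 -0.   0. ]
33.0 [-5.7  0.3 -0.1] [-0.1 -0.   0. ]
31.0 [-7.7  0.3 -0.1] [-0.1 -0.   0. ]
29.0 [-9.7  0.3 -0.1] [-0.1 -0.   0. ]
```

```bash
python3 -m jog '[[[-1.9,0.3,0,0,0,0],[-3.9,0.3,0,0,0,0],[-5.9,0.3,0,0,0,0],[-7.9,0.3,0,0,0,0],[-9.9,0.3,0,0,0,0]]]'; python3 -c "
from seam import *
nxt([27,25,23,21,19],-3.5)"
```

```text
time: 17.25
ee_pos: [0.576, 0.005, 0.1722]
ee_rot: [2.165, 1.739, 0.384]
ft_force: [-1.1, 1.1, 0.6]
opening: 0.0235
t 17.25 tip slab [-28.1  28.6  -3.5] seam err -0.09 F slab [-0.98  0.83  1.1 ] rot err [-0.08 -0.    0.03]
27.0 [-1.6 -0.1 -0. ] [-0.1 -0.   0. ]
25.0 [-3.6 -0.1 -0. ] [-0.1 -0.   0. ]
23.0 [-5.6 -0.1 -0. ] [-0.1 -0.   0. ]
21.0 [-7.6  0.3 -0. ] [-0.1 -0.   0. ]
19.0 [-9.6  1.1 -0. ] [-0.1 -0.   0. ]
```

```bash
python3 -m jog '[[[-1.9,0,0,0,0,0],[-3.9,0,0,0,0,0],[-5.9,0,0,0,0,0],[-7.9,0.4,0,0,0,0],[-9.9,1.2,0,0,0,0]]]'; python3 -c "
from seam import *
nxt([17,15,13,11,9],-3.5)"
```

```text
time: 17.67
ee_pos: [0.5747, -0.0051, 0.1725]
ee_rot: [2.166, 1.739, 0.383]
ft_force: [-0.8, 0.9, 0.3]
opening: 0.0237
t 17.67 tip slab [-27.2  18.4  -3.6] seam err -0.57 F slab [-0.76  0.66  0.65] rot err [-0.11  0.01  0.03]
17.0 [-1.4  0.9 -0.1] [-0.1  0.   0. ]
15.0 [-3.4  1.6 -0.1] [-0.1  0.   0. ]
13.0 [-5.4  2.4 -0.1] [-0.1  0.   0. ]
11.0 [-7.4  3.1 -0.1] [-0.1  0.   0. ]
9.0 [-9.4  3.9 -0.1] [-0.1  0.   0. ]
```

```bash
python3 -m jog '[[[-1.8,1.2,-0.1,-0.1,0,0],[-3.8,2.1,-0.1,-0.1,0,0],[-5.8,2.9,-0.1,-0.1,0,0],[-7.8,3.6,-0.1,-0.1,0,0],[-9.8,4.3,-0.1,-0.1,0,0]]]'; python3 -c "
from seam import *
nxt([7,5,3,1,-1],-3.5)"
```

```text
time: 18.08
ee_pos: [0.5764, -0.0157, 0.1744]
ee_rot: [2.164, 1.738, 0.385]
ft_force: [0.1, 1.3, 0.3]
opening: 0.0239
t 18.08 tip slab [-22.6   8.4  -3.5] seam err 0.36 F slab [0.02 1.29 0.35] rot err [-0.01  0.01  0.03]
7.0 [-1.4  0.1 -0. ] [-0.  0.  0.]
5.0 [-3.4  0.9 -0. ] [-0.  0.  0.]
3.0 [-5.4  1.6 -0. ] [-0.  0.  0.]
1.0 [-7.4  2.4 -0. ] [-0.  0.  0.]
-1.0 [-9.4  3.1 -0. ] [-0.  0.  0.]
```

```bash
python3 -m jog '[[[-1.8,0.4,0,0,0,0],[-3.8,1.2,0,0,0,0],[-5.8,2,0,0,0,0],[-7.8,2.8,0,0,0,0],[-9.8,3.6,0,0,0,0]]]'; python3 -c "
from seam import *
nxt([-3,-5,-7,-9,-11],-3.5)"
```

```text
time: 18.5
ee_pos: [0.5775, -0.0262, 0.176]
ee_rot: [2.164, 1.738, 0.385]
ft_force: [-1.2, 0.6, -0.9]
opening: 0.0236
t 18.5 tip slab [-18.9  -1.6  -3.5] seam err 0.24 F slab [-1.54  0.34 -0.24] rot err [-0.01  0.01  0.03]
-3.0 [-1.4  0.3 -0. ] [-0.  0.  0.]
-5.0 [-3.4  1.1 -0. ] [-0.  0.  0.]
-7.0 [-5.4  1.8 -0. ] [-0.  0.  0.]
-9.0 [-7.4  2.6 -0. ] [-0.  0.  0.]
-11.0 [-9.4  3.4 -0. ] [-0.  0.  0.]
```

```bash
python3 -m jog '[[[-1.8,0.5,0.1,0,0,0],[-3.8,1.2,0.2,0,0,0],[-5.8,2,0.2,0,0,0],[-7.8,2.8,0.2,0,0,0],[-9.8,3.6,0.2,0,0,0]]]'; python3 -c "
from seam import *
nxt([-13,-15,-17,-19,-21,-23],-3.6)"
```

```text
time: 18.92
ee_pos: [0.5786, -0.0367, 0.1773]
ee_rot: [2.164, 1.738, 0.384]
ft_force: [-0.1, 1.6, 1.2]
opening: 0.0239
t 18.92 tip slab [-15.4 -11.6  -3.8] seam err -0.11 F slab [0.16 1.52 1.3 ] rot err [-0.02  0.01  0.04]
-13.0 [-1.4  0.6 -0.2] [-0.  0.  0.]
-15.0 [-3.4  1.4 -0.2] [-0.  0.  0.]
-17.0 [-5.4  2.2 -0.2] [-0.  0.  0.]
-19.0 [-7.4  2.9 -0.2] [-0.  0.  0.]
-21.0 [-9.4  3.7 -0.2] [-0.  0.  0.]
-23.0 [-11.4   4.1  -0.2] [-0.  0.  0.]
```

```bash
python3 -m jog '[[[-1.8,0.8,-0.1,0,0,0],[-3.8,1.6,-0.2,0,0,0],[-5.8,2.4,-0.2,0,0,0],[-7.8,3.1,-0.2,0,0,0],[-9.8,3.8,-0.2,0,0,0]]]'; python3 -c "
from seam import *
nxt([-23,-25,-27,-29,-31],-3.5)"
```

```text
time: 19.33
ee_pos: [0.5798, -0.0472, 0.1792]
ee_rot: [2.164, 1.738, 0.385]
ft_force: [0.0, 1.4, 0.2]
opening: 0.0236
t 19.33 tip slab [-11.4 -21.6  -3.5] seam err -0.07 F slab [-0.18  1.39  0.31] rot err [-0.01  0.01  0.03]
-23.0 [-1.4  0.2 -0. ] [-0.  0.  0.]
-25.0 [-3.4  0.2 -0. ] [-0.  0.  0.]
-27.0 [-5.4  0.2 -0. ] [-0.  0.  0.]
-29.0 [-7.4  0.2 -0. ] [-0.  0.  0.]
-31.0 [-9.4  0.2 -0. ] [-0.  0.  0.]
```

```bash
python3 -m jog '[[[-1.8,0.2,0,0,0,0],[-3.8,0.1,0,0,0,0],[-5.8,0.1,0,0,0,0],[-7.8,0.1,0,0,0,0],[-9.8,0.1,0,0,0,0]]]'; python3 -c "
from seam import *
nxt([-33,-35,-37,-39,-41],-3.5)"
```

```text
time: 19.75
ee_pos: [0.5778, -0.057, 0.1793]
ee_rot: [2.164, 1.738, 0.385]
ft_force: [-0.3, 0.9, 0.5]
opening: 0.024
t 19.75 tip slab [-11.2 -31.6  -3.5] seam err -0.01 F slab [-0.25  0.8   0.64] rot err [-0.    0.01  0.03]
-33.0 [-1.4  0.   0. ] [-0.  0.  0.]
-35.0 [-3.4  0.   0. ] [-0.  0.  0.]
-37.0 [-5.4  0.   0. ] [-0.  0.  0.]
-39.0 [-7.4  0.   0. ] [-0.  0.  0.]
-41.0 [-9.4  0.   0. ] [-0.  0.  0.]
```

```bash
python3 -m jog '[[[-1.8,0,0,0,0,0],[-3.8,0,0,0,0,0],[-5.8,0,0,0,0,0],[-7.8,0,0,0,0,0],[-9.8,-0.1,0,0,0,0]]]'; python3 -c "
from seam import *
nxt([-43,-45,-47,-49,-51],-3.5)"
```

```text
time: 20.17
ee_pos: [0.5756, -0.0667, 0.1793]
ee_rot: [2.164, 1.738, 0.385]
ft_force: [0.8, 1.0, -0.7]
opening: 0.0237
t 20.17 tip slab [-11.3 -41.6  -3.5] seam err -0.08 F slab [ 0.18  1.14 -0.83] rot err [-0.    0.01  0.03]
-43.0 [-1.4  0.1  0. ] [-0.  0.  0.]
-45.0 [-3.4 -0.3  0. ] [-0.  0.  0.]
-47.0 [-5.4 -1.1  0. ] [-0.  0.  0.]
-49.0 [-7.4 -1.8  0. ] [-0.  0.  0.]
-51.0 [-9.4 -2.6  0. ] [-0.  0.  0.]
```

```bash
python3 -m jog '[[[-1.8,-0.1,0.1,0,0,0],[-3.8,-0.5,0.1,0,0,0],[-5.8,-1.3,0.1,0,0,0],[-7.8,-2.1,0.1,0,0,0],[-9.8,-2.8,0.1,0,0,0]]]'; python3 -c "
from seam import *
nxt([-53,-55,-57,-59,-61],-3.6)"
```

```text
time: 20.58
ee_pos: [0.5709, -0.076, 0.178]
ee_rot: [2.164, 1.738, 0.385]
ft_force: [0.0, 0.4, 0.2]
opening: 0.024
t 20.58 tip slab [-14.1 -51.7  -3.6] seam err -0.01 F slab [0.01 0.35 0.18] rot err [0.01 0.01 0.03]
-53.0 [-1.3 -0.5  0. ] [0. 0. 0.]
-55.0 [-3.3 -1.2  0. ] [0. 0. 0.]
-57.0 [-5.3 -2.   0. ] [0. 0. 0.]
-59.0 [-7.3 -2.7  0. ] [0. 0. 0.]
-61.0 [-9.3 -3.5  0. ] [0. 0. 0.]
```

```bash
python3 -m jog '[[[-1.8,-0.7,0,0,0,0],[-3.8,-1.4,0,0,0,0],[-5.8,-2.2,0,0,0,0],[-7.8,-3,0,0,0,0],[-9.8,-3.7,0,0,0,0]]]'; python3 -c "
from seam import *
nxt([-63,-65,-67,-69,-70],-3.6)"
```

```text
time: 21.0
ee_pos: [0.5654, -0.085, 0.1764]
ee_rot: [2.164, 1.738, 0.385]
ft_force: [0.0, 0.8, 0.3]
opening: 0.0236
t 21.0 tip slab [-17.9 -61.7  -3.5] seam err -0.03 F slab [-0.02  0.74  0.32] rot err [0.   0.02 0.03]
-63.0 [-1.3 -0.5  0.1] [0. 0. 0.]
-65.0 [-3.3 -1.2  0.1] [0. 0. 0.]
-67.0 [-5.3 -1.6  0.1] [0. 0. 0.]
-69.0 [-7.3 -1.6  0.1] [0. 0. 0.]
-70.0 [-8.3 -1.6  0.1] [0. 0. 0.]
```

```bash
python3 -m jog '[[[-1.8,-0.7,0.1,0,0,0],[-3.8,-1.4,0.1,0,0,0],[-5.8,-1.7,0.1,0,0,0],[-7.3,-1.7,0.1,0,0,0],[-8,-1.7,0.1,0,0,0]]]'; python3 -c "
from seam import *
nxt([-69],-3.5); wsnap('w14')"; python3 -m jog '[[[0,-1,-10,0,0,0],[0,-2,-30,0,0,0],[0,-2,-60,0,0,0],[0,-2,-90,0,0,0],[0,-2,-110,0,0,0]]]'; python3 -c "
from seam import *
g=np.load('grasp.npz'); state(); plan(g['p']+RF.apply([0.002,0,.115]),R.from_rotvec(g['r']))"
```

```text
time: 21.42
ee_pos: [0.5619, -0.0928, 0.1754]
ee_rot: [2.165, 1.738, 0.384]
ft_force: [-0.3, 0.6, -0.2]
opening: 0.0241
t 21.42 tip slab [-19.9 -70.1  -3.8] seam err -0.44 F slab [-0.46  0.55 -0.02] rot err [-0.03  0.03  0.02]
-69.0 [ 1.   0.4 -0.3] [-0.  0.  0.]
pose [ 0.5619 -0.0928  0.1754] moved mm [ 0.   -0.07 -0.  ]
time: 21.88
ee_pos: [0.5142, -0.0823, 0.2773]
ee_rot: [2.163, 1.736, 0.386]
ft_force: [0.8, -0.1, -1.8]
opening: 0.0237
t 21.88 tip slab [-20.8 -70.2 109.3] seam err -1.29 F slab [-0.06  0.1  -1.99] rot err [0.12 0.05 0.02]
t 21.88 p [ 0.5142 -0.0823  0.2773] delta mm [ 430.6 -166.   -35.2] deg [-4.84  4.74 -9.04] minrows 12 open 0.0237 F [ 0.79 -0.07 -1.83] q [ 0.42 -0.29 -0.29  2.05 -0.05  0.94 -0.08]
```

View pics/w14.png

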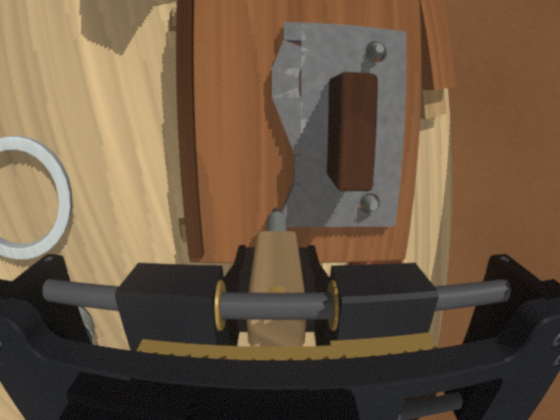

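The template is still in place on its pins, with the pins at (376,50) and (370,203). q2 is close to its limit, so I'll go forward and down a little on the way back.

```bash
python3 -m jog '[[[20,8,18,0,0,0],[50,8,25,-0.5,0.5,-1],[88,-5,25,-1,1,-2],[126,-20,20,-1.5,1.5,-3],[164,-36,15,-2,2,-4]]]'; python3 -c "
from seam import *
g=np.load('grasp.npz'); plan(g['p']+RF.apply([0.002,0,.115]),R.from_rotvec(g['r']))"
```

```text
time: 22.3
ee_pos: [0.5233, 0.0846, 0.2482]
ee_rot: [2.077, 1.804, 0.434]
ft_force: [1.0, 0.2, -0.9]
opening: 0.0235
t 22.3 p [0.5233 0.0846 0.2482] delta mm [ 275.6 -108.5  -44.6] deg [-2.85  2.76 -5.05] minrows 8 open 0.0235 F [ 0.99  0.15 -0.91] q [ 0.31 -0.27 -0.56  2.08  0.05  0.86 -0.43]
```

```bash
python3 -m jog '[[[32,-6,-2,-0.4,0.4,-0.6],[66,-16,-6,-0.7,0.7,-1.2],[100,-28,-10,-1.1,1,-1.9],[135,-42,-14,-1.4,1.4,-2.5],[168,-56,-19,-1.8,1.7,-3.1]]]'; python3 -c "
from seam import *
g=np.load('grasp.npz'); plan(g['p']+RF.apply([0.002,0,.115]),R.from_rotvec(g['r']))"
```

```text
time: 22.72
ee_pos: [0.4879, 0.2606, 0.24]
ee_rot: [2.005, 1.853, 0.479]
ft_force: [1.4, 0.4, -2.5]
opening: 0.0236
t 22.72 p [0.4879 0.2606 0.24  ] delta mm [109.5 -45.  -23.1] deg [-0.97  1.07 -1.92] minrows 3 open 0.0236 F [ 1.36  0.42 -2.48] q [ 0.27 -0.2  -0.93  2.01  0.23  0.89 -0.87]
```

```bash
python3 -m jog '[[[30,-14,-8,-0.3,0.3,-0.6],[62,-28,-15,-0.6,0.6,-1.2],[92,-40,-20,-0.9,1,-1.8],[109,-45,-23,-1,1.1,-1.9],[109,-45,-23,-1,1.1,-1.9]]]';python3 -m jog '[[[0,0,0,0,0,0],[0,0,0,0,0,0],[0,0,0,0,0,0]]]'; python3 -c "
from seam import *
g=np.load('grasp.npz'); plan(g['p']+RF.apply([0.002,0,.115]),R.from_rotvec(g['r'])); wsnap('w15'); crop(load('w15'),210,120,120,120,6,'w15c')"
```

```text
time: 23.13
ee_pos: [0.4435, 0.3784, 0.239]
ee_rot: [1.957, 1.893, 0.51]
ft_force: [-0.6, 0.1, -0.9]
opening: 0.0235
time: 23.38
ee_pos: [0.4441, 0.3771, 0.239]
ee_rot: [1.958, 1.89, 0.509]
ft_force: [0.4, 0.4, -2.3]
opening: 0.0236
t 23.38 p [0.4441 0.3771 0.239 ] delta mm [-3.2  1.5  1.6] deg [ 0.01 -0.3   0.19] minrows 1 open 0.0236 F [ 0.36  0.44 -2.28] q [ 0.26 -0.02 -1.25  1.92  0.51  1.   -1.25]
pose [0.4441 0.3771 0.239 ] moved mm [ 0.14 -0.17  0.03]
```

View pics/w15c.png

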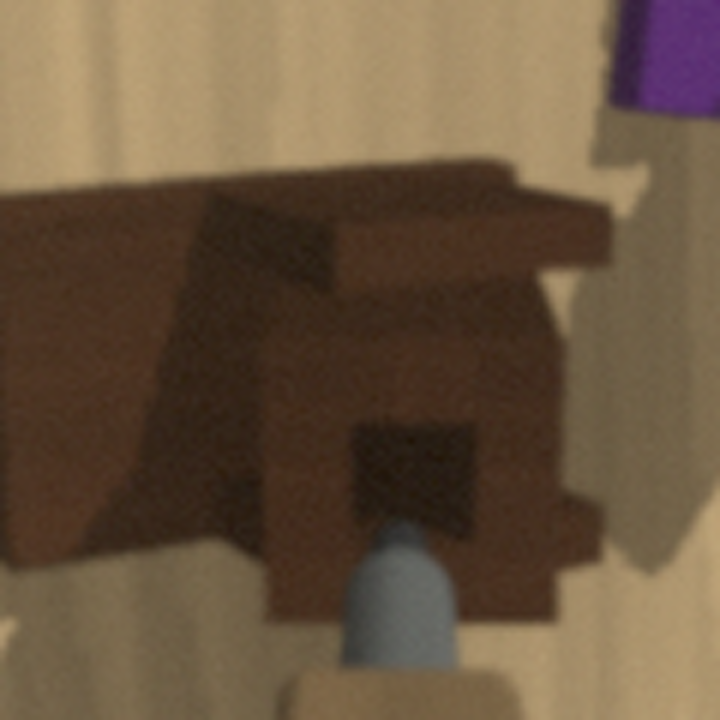

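```bash
python3 - <<'E'
from sm import *
z=load("w15"); n=RF.apply([0,0,1])
pts=[(350,427),(476,422),(474,535),(353,520)]
for (a,b) in pts+[(413,476)]:
    ray=wray(z,210+a/6,120+b/6); t=(-.0398-(z["xyz"]-HC)@n)/(ray@n); P=z["xyz"]+ray*t; print(np.round(RF.inv().apply(P-HC)*1000,1))
W=wcloud(z);S=((W-HC)@RF.as_matrix())*1000; im=z["im"].astype(int)
d=(abs(S[...,0]-3)<32)&(abs(S[...,1])<32)&(S[...,2]>-44)&(S[...,2]<-36); s=S[d]; print("mouth face z",np.median(s[:,2]),np.percentile(s[:,0],[1,99]),np.percentile(s[:,1],[1,99]))
p,r,o=tool(); print("tip in rest",RF.inv().apply(p+r.apply([.0001,.0003,.110])-HC)*1000)
E
```

```text
[ -6.8   8.6 -39.8]
[ 13.2   9.5 -39.8]
[ 13.2  -9.3 -39.8]
[ -6.4  -6.9 -39.8]
[  3.2   0.5 -39.8]
mouth face z -39.81603833239731 [-20.72350377  26.71127595] [-23.58178721  24.0937845 ]
tip in rest [0.81394833 3.65513607 1.65727016]
```

```bash
python3 -m jog '[[[-3.2,2,2,0,-0.3,0.2],[-3.2,2,5,0,-0.3,0.2],[-3.2,2,5,0,-0.3,0.2],[-3.2,2,5,0,-0.3,0.2]]]'; cat > ins.py <<'E'
from sm import *
p,r,o=tool(); print("t",o["time"],"tip rest",np.round(RF.inv().apply(p+r.apply([.0001,.0003,.110])-HC)*1000,1),"F rest",np.round(RF.inv().apply(o["ft_force"]),1),"q",np.round(o["q"],2))
plan(rest(2.6,0.3,-5),toolrot(RY,RT))
E
python3 ins.py
```

```text
time: 23.77
ee_pos: [0.4486, 0.3729, 0.2353]
ee_rot: [1.962, 1.883, 0.503]
ft_force: [-0.5, 0.5, -1.0]
opening: 0.0234
t 23.7667 tip rest [ 2.8 -0.8 -3.8] F rest [-0.9  0.5 -0.6] q [ 0.26 -0.   -1.25  1.92  0.53  1.   -1.27]
t 23.77 p [0.4486 0.3729 0.2353] delta mm [1.200e+00 1.000e-01 1.112e+02] deg [-0.03  0.08 -0.04] minrows 3 open 0.0234 F [-0.46  0.53 -1.01] q [ 0.26 -0.   -1.25  1.92  0.53  1.   -1.27]
```

```bash
python3 -m jog '[[[1,0,10,0,0,0],[1,0,22,0,0,0],[1,0,33,0,0,0],[1,0,44,0,0,0],[1,0,50,0,0,0]]]'; python3 ins.py
```

```text
time: 24.18
ee_pos: [0.4739, 0.3721, 0.1906]
ee_rot: [1.964, 1.883, 0.501]
ft_force: [-0.3, -0.2, -1.4]
opening: 0.0244
t 24.1833 tip rest [  2.2  -0.7 -55.2] F rest [-0.9 -0.2 -1.1] q [ 0.19  0.17 -1.22  1.94  0.74  0.99 -1.42]
t 24.18 p [0.4739 0.3721 0.1906] delta mm [ 1.   0.6 59.8] deg [-0.13  0.13 -0.07] minrows 2 open 0.0244 F [-0.27 -0.22 -1.43] q [ 0.19  0.17 -1.22  1.94  0.74  0.99 -1.42]
```

The tip is in the bore, about 15 mm past the mouth, and touching nothing. Continuing.

```bash
python3 -m jog '[[[1,0.6,10,0,0.1,0],[1,0.6,22,0,0.1,0],[1,0.6,33,0,0.1,0],[1,0.4,43,0,0.1,0],[1,0,50,0,0.1,0]]]'; python3 ins.py
```

```text
time: 24.6
ee_pos: [0.4992, 0.3716, 0.1463]
ee_rot: [1.965, 1.884, 0.501]
ft_force: [0.6, 0.3, -0.5]
opening: 0.0238
t 24.6 tip rest [ 1.900e+00 -1.000e-01 -1.062e+02] F rest [ 0.3  0.4 -0.7] q [ 0.11  0.29 -1.14  1.95  0.9   0.97 -1.52]
t 24.6 p [0.4992 0.3716 0.1463] delta mm [0.3 0.7 8.8] deg [-0.19  0.06 -0.09] minrows 1 open 0.0238 F [ 0.59  0.34 -0.49] q [ 0.11  0.29 -1.14  1.95  0.9   0.97 -1.52]
```

```bash
python3 -m jog '[[[0.3,-0.3,4,0,0,0],[0.3,-1,7,0,0,0],[0.3,-1.3,8.5,0,0,0],[0.3,-1.3,8.8,0,0,0],[0.3,-1.3,8.8,0,0,0]]]'; python3 ins.py
```

```text
time: 25.02
ee_pos: [0.5024, 0.3721, 0.1385]
ee_rot: [1.964, 1.884, 0.502]
ft_force: [-0.1, 0.9, -0.7]
opening: 0.024
t 25.0167 tip rest [   0.8    0.6 -114.6] F rest [-0.5  0.9 -0.6] q [ 0.09  0.31 -1.12  1.96  0.92  0.96 -1.53]
t 25.02 p [0.5024 0.3721 0.1385] delta mm [-0.3  1.8  0.4] deg [-0.15  0.03 -0.09] minrows 1 open 0.024 F [-0.08  0.9  -0.74] q [ 0.09  0.31 -1.12  1.96  0.92  0.96 -1.53]
```

Within 0.4 mm of seated. Opening and backing off along the axis.

```bash
python3 -m jog '[[[0,-0.5,0.4,0,0,0],[0,-0.5,0.4,0,0,0],[0,-0.5,0.4,0,0,0]]]'; python3 ins.py; python3 -m jog '[[[0,0,0,0,0,0],[0,0,0,0,0,0],[0,0,0,0,0,0],[0,0,0,0,0,0],[0,0,0,0,0,0]]]' 1;  python3 -m jog '[[[0,0,0,0,0,0],[0,0,0,0,0,0],[0,0,0,0,0,0],[0,0,0,0,0,0],[0,0,0,0,0,0]]]' 1; python3 ins.py
```

```text
time: 25.27
ee_pos: [0.5021, 0.3723, 0.1382]
ee_rot: [1.964, 1.884, 0.503]
ft_force: [-0.2, -1.1, -1.5]
opening: 0.0242
t 25.2667 tip rest [   0.5    0.8 -114.7] F rest [-0.9 -1.1 -1.2] q [ 0.09  0.31 -1.12  1.96  0.92  0.96 -1.53]
t 25.27 p [0.5021 0.3723 0.1382] delta mm [-0.4  2.2  0.3] deg [-0.13  0.02 -0.08] minrows 1 open 0.0242 F [-0.2  -1.12 -1.47] q [ 0.09  0.31 -1.12  1.96  0.92  0.96 -1.53]
time: 25.68
ee_pos: [0.5022, 0.3723, 0.1384]
ee_rot: [1.964, 1.884, 0.503]
ft_force: [-0.4, 0.5, 0.4]
opening: 0.0493
time: 26.1
ee_pos: [0.5022, 0.3723, 0.1383]
ee_rot: [1.964, 1.884, 0.503]
ft_force: [0.2, -0.5, -0.3]
opening: 0.0819
t 26.1 tip rest [   0.6    0.9 -114.6] F rest [ 0.  -0.5 -0.4] q [ 0.09  0.31 -1.12  1.96  0.92  0.96 -1.53]
t 26.1 p [0.5022 0.3723 0.1383] delta mm [-0.5  2.1  0.4] deg [-0.11  0.01 -0.08] minrows 1 open 0.0819 F [ 0.18 -0.53 -0.29] q [ 0.09  0.31 -1.12  1.96  0.92  0.96 -1.53]
```

```bash
python3 -m jog '[[[0,0,-12,0,0,0],[0,0,-34,0,0,0],[0,0,-56,0,0,0],[0,0,-78,0,0,0],[0,0,-90,0,0,0]]]' 1; python3 -m jog '[[[0,0,0,0,0,0],[0,0,0,0,0,0]]]'; python3 -c "
from sm import *
wsnap('w16'); sm('w16'); snap('top','t16'); snap('side','s16'); crop(load('t16'),130,140,310,160,2.58,'t16c'); plan(rest(0,0,90),toolrot(RY,RT))"
```

```text
time: 26.52
ee_pos: [0.4564, 0.3758, 0.2183]
ee_rot: [1.962, 1.885, 0.507]
ft_force: [0.1, 0.2, 0.3]
opening: 0.0869
time: 26.68
ee_pos: [0.4566, 0.3762, 0.2193]
ee_rot: [1.96, 1.884, 0.509]
ft_force: [0.8, -0.1, 0.2]
opening: 0.0872
pose [0.4566 0.3762 0.2193] moved mm [ 0.11 -0.79 -1.05]
w16 pts 2050 bbox px [255 194  37  63]
z 99.5% 41.58349639406412
end face n 1150 z 40.061680945716176 centre [-0.2  0.9] [23.7 23.8] 0.9474812746047974
-35 x [-10.7  11.1] y [11.6 13. ]
-20 x [-10.7  11.1] y [11.4 13. ]
-5 x [-10.6  11.2] y [11.1 13.1]
10 x [-10.6  11.2] y [11.2 13. ]
25 x [-11.7  11.7] y [-10.5  13. ]
mouth face 1597 z -39.803004026960735 x [-20.94619339  26.28422675] y [-22.31401223  24.14677559]
t 26.83 p [0.4566 0.3749 0.2171] delta mm [-1.5 -0.4 -3.5] deg [-0.1  -0.03 -0.02] minrows 1 open 0.0872 F [-0.27 -0.01  0.39] q [ 0.25  0.08 -1.27  1.93  0.63  1.   -1.34]
```

View pics/w16.png

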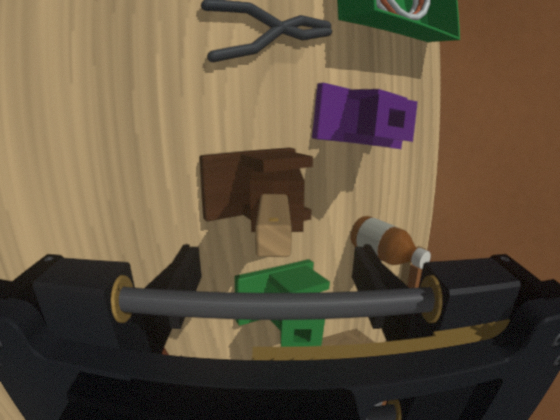

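View pics/s16.png

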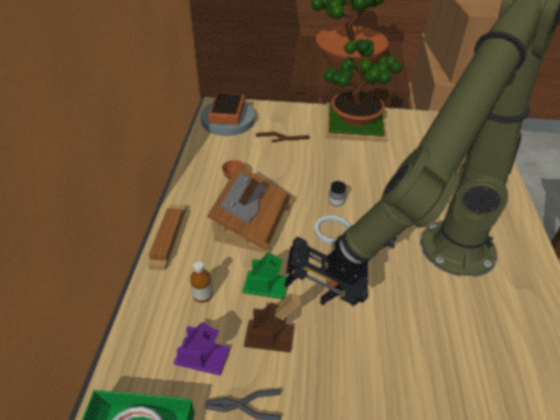

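View pics/t16c.png

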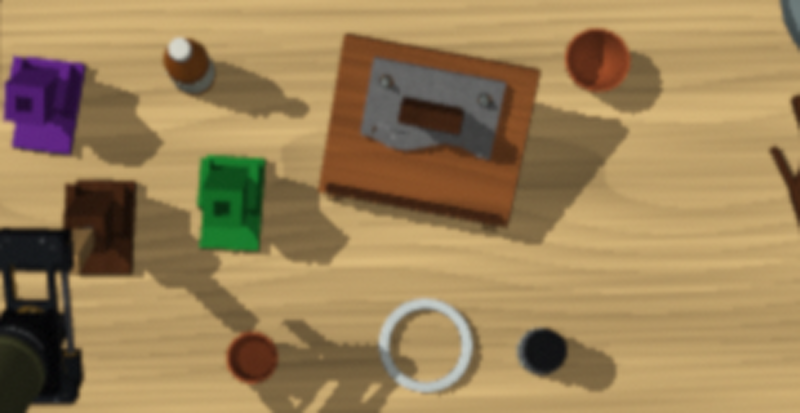

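Everything is in place: the scriber is seated (end face 40.1 mm from its centre, as at the start), the template is on both pins, the bystanders are unmoved and the gripper is clear.

```bash
python3 -c "
from sm import *
W=cloud(load('t16'));S=(W-SC)@SF.as_matrix()*1000
im=load('t16')['im'].astype(int)
m=(im.max(-1)-im.min(-1)<25)&(abs(S[...,0]-30)<60)&(abs(S[...,1])<85)&(abs(S[...,2]-10)<6);s=S[m]
c=np.linalg.lstsq(np.c_[s[:,:2],np.ones(len(s))],s[:,2],rcond=None)[0];print('plate slopes',np.degrees(c[:2]),'z',c@[30,0,1])
print(env.sign_off())"
```

```text
plate slopes [0.30698953 0.21378716] z 10.057900157472957
the job is handed in; nothing more can be done
None
```

The job is done and handed in at about 27 s of the 72 s allowed.

- **Template:** I fitted it over both pins and let go. Its top face measured 10 mm above the slab and parallel to it within about 0.3°. Both pins were still showing in their holes after the scribing.
- **Scribing:** I drew the scriber from left to right at about 24 mm/s, square to the slab. By arm position the point was pushed in about 3.5 mm. At the arm poses I read, its centre was within 0.6 mm of the seam line I worked out from the pictures, 6 mm outside the measured edge. The force readings of about 0 to 2 N were too noisy to check the pressing force closely.
- **Scriber return:** It is back in the dark rest within about 1 mm of where it started, with its neck at the mouth.
- **Other things:** In the last pictures the other things looked undisturbed, and the gripper was clear.

Joint 2 came close to its −0.3 rad limit twice (−0.29 and −0.27) while I carried the scriber back. Every reading stayed inside the range. No check failed.

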